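# Set a tilting drill plate to 20 degrees on its spacer stack

### The job

Set the tilting plate to 20 degrees so that the lamp foot clamped on it can be drilled: swing the plate up by its pull bar until it stays up by itself, lay the middle-height one of the three loose steel spacers flat, squarely and centred on top of the spacer already lying on the base, let go of it, and then lower the plate gently until its roller rests on the stack. Leave the spacer on the base in its place, and do not disturb the two other spacers or the glass lampshade.

Things in the scene. Friction and masses are not known exactly. Their poses are not given: they have to be found in the camera images.
- stand: fixed dark steel base of the tilting plate, 130 mm (x) by 235 mm (y from -135 to +100), flat top 20 mm above the table; origin on the table under its middle, z up. The plate's hinge line runs along the stand's x at y = -100, z = 29 mm; the plate reaches from there towards +y. Two cheeks at the hinge are 44 mm high.
- tilt_plate (a joint): plate angle, rad: 0 = level, roller on the bare base; grows as the free end swings up about the stand's +x; stop at 1.75 (past upright). Plate 110 x 188 x 10 mm, 0.8 kg with lamp foot. Stiff hinge: left at 1.35 to 1.75 it stays; below 1.05 it sinks, fast if let go high up. Lifting takes 5 N at the bar. On a stack of height h its sine is h / 160 mm: 25 mm 0.157, 55 mm 0.351.
- pull_bar (a point): middle of the round pull bar at the plate's free end: 12 mm thick, parallel to the hinge, 86 mm clear between its arms, in the plate's frame 230 mm out from the hinge line and 10 mm above it (x along the bar, y away from the hinge, z up off the plate). It stands 54 mm off the plate's edge; it can be pinched from above at any plate angle and turns between the fingers.
- roller (a point): centre of the steel roller (18 mm thick, 110 mm long, parallel to the hinge) under the plate's free end, 160 mm from the hinge line; its lowest line rests on the stack. The plate's underside is 5 mm above the roller's centre.
- seat_spacer: loose steel block that already lies flat on the base under the roller, 25 mm tall, footprint 60 (its x, roughly along the roller) x 44 mm (its y); origin at the centre of its underside, z up. It is the lower part of the stack and stays in its place. About 0.39 kg.
- spacer_short: a plain steel block lying flat on the table, 20 mm tall, footprint 50 (its x) x 34 mm (its y); origin at the centre of its underside, z up. The shortest of the three loose spacers; not needed. Mass about 200 g.
- spacer_mid: a plain steel block lying flat on the table, 30 mm tall, footprint 50 (its x) x 34 mm (its y); origin at the centre of its underside, z up. The middle-height one of the three, the one to use; its long side belongs along the roller. Mass about 300 g.
- spacer_tall: a plain steel block lying flat on the table, 42 mm tall, footprint 50 (its x) x 34 mm (its y); origin at the centre of its underside, z up. The tallest of the three loose spacers; not needed. Mass about 420 g.
- shade: white opal glass lampshade standing on its wide end, 140 mm in diameter, 100 mm high, loose and fragile; origin at the centre of its underside.
Things that resemble listed ones, but are neither listed nor needed, are in the scene too. Leave any blue, green or pink look-alike of the spacer_mid alone.

How it is judged:
On the way, in this order (a step that is already met when the one before it is completed fails the run):
1. the plate has been swung up, to more than 69 degrees (value of joint tilt_plate above 1.2 rad), for 0.2 s.
2. with the plate still up (over 60 degrees), the middle spacer lies flat, square and centred on the spacer on the base, and the fingers have let go of it (z of spacer_mid in the frame of seat_spacer between 0.0225 and 0.0275 m and horizontal distance between spacer_mid and seat_spacer below 0.011 m and angle between the x axis of each of spacer_mid, seat_spacer and the x axis of stand, either way round below 0.2 rad and angle between spacer_mid's own z axis and vertical below 0.05 rad and z of seat_spacer in the frame of stand between 0.0175 and 0.0225 m and x of seat_spacer in the frame of stand between -0.015 and 0.015 m and y of seat_spacer in the frame of stand between 0.04 and 0.064 m and linear speed of each of spacer_mid, seat_spacer below 0.01 m/s and contact force between the fingers and spacer_mid below 0.05 N and value of joint tilt_plate above 1.05 rad), for 0.2 s.
At the end, for the whole second after the job is handed in: plate at rest at 0.351 +- 0.0175 rad on the stack; middle spacer flat on the seat spacer, centres within 11 mm, long side within 0.2 rad of the stand's x; seat spacer flat on the base within 15 mm of the stand's x = 0, its y 40 to 64 mm, turned under 0.2 rad (value of joint tilt_plate between 0.3335 and 0.3685 rad and velocity of joint tilt_plate between -0.03 and 0.03 rad/s and z of spacer_mid in the frame of seat_spacer between 0.0225 and 0.0275 m and horizontal distance between spacer_mid and seat_spacer below 0.011 m and angle between the x axis of each of spacer_mid, seat_spacer and the x axis of stand, either way round below 0.2 rad and angle between spacer_mid's own z axis and vertical below 0.05 rad and z of seat_spacer in the frame of stand between 0.0175 and 0.0225 m and x of seat_spacer in the frame of stand between -0.015 and 0.015 m and y of seat_spacer in the frame of stand between 0.04 and 0.064 m and linear speed of each of spacer_mid, seat_spacer below 0.01 m/s); the robot touches nothing.
It fails at once if the plate is dropped or slammed (it comes down faster than 2.5 rad/s) (velocity of joint tilt_plate below -2.5 rad/s).
It fails at once if the short spacer is moved by more than 30 mm (distance of spacer_short from where it was at the start of the episode above 0.03 m).
It fails at once if the tall spacer is moved by more than 30 mm (distance of spacer_tall from where it was at the start of the episode above 0.03 m).
It fails at once if the lampshade is moved by more than 30 mm or tipped (distance of shade from where it was at the start of the episode above 0.03 m or angle between shade's own z axis and vertical above 0.3 rad).
It also fails if it takes over 72 s, if anything falls off the work surface, if the arm or the gripper's body presses on something with over 40 N, if the wrist force passes 120 N, or if a joint passes its speed limit or range.

### The arm

A 6-joint arm with a two-finger parallel gripper is mounted at the origin on the work surface. World frame = base frame: x ahead of the robot, y to its left, z up, the work surface at z = 0. Lengths are in m, angles in rad, forces in N, time in s.
With the tool pointing down it reaches from about 0.4 to 0.925 m from the base axis. Payload 3.4 kg.
Tool frame: the origin (TCP) lies midway between the tips of the shut fingers; the grasp point (between the pads) lies 19 mm behind it; x points along the fingers, y is the direction in which the jaws open and shut, and the axes are right-handed (so a half turn about x gives the same grasp; the last joint's range is limited). The gripper opens to 85 mm and grips with 20 to 120 N. Pads are 22 mm wide; open, the fingers measure 114 mm over their backs; the gripper's body (76 mm by 85 mm) begins 54 mm behind the grasp point. The pads swing forward as they close: fully open they stand 13 mm farther back than shut.
Start: joints at [-1.385, 0.307, 1.506, -0, 1.328, -0.073], TCP at [0.147, -0.556, 0.207] pointing down, gripper open.
Joint ranges: [-3.12, 3.12], [-1.05, 2.28], [0.14, 2.33], [-1.42, 4.57], [0.1, 2.73], [-2.68, 2.68]. Speed limits (rad/s): [2.57, 2.57, 3.14, 3.14, 3.14, 3.14].

### API

Orientations are given as a unit quaternion [w, x, y, z].
In Python, from cell import monitor, grab_frame, r, search_frame, mark_of gives the robot as it stands.
- The arm moves only by the tool step_arm, never from a script. Its argument "increments" is a list of rows, each an object with "travel": the shift along the tool's x, y, z in m, a list of three; "turn": the turn, a rotation vector about the tool's x, y, z in rad, a list of three; "fingers": the closure, from 0 (fully open) to 1 (shut). A call has 1 to 8 rows; each row is the pose to reach, as a shift and turn from the pose measured when the call began, along the tool's axes at that moment; what a row does not reach only later rows make up. A row lasts 1/8 s, in which the tool goes at most 62.5 mm and 10.7 degrees, less where a joint would pass 70% of its speed; a pose out of reach is approached as far as the arm can. A call with a gripper value outside its range is refused whole. The fingers move at their own pace and stop on an object; the grip force is fixed at half the most. Time passes only in rows, so rows that repeat a pose let the fingers close. It gives the time, the measured TCP pose, the force and the opening at its end, in the units of the state.
- monitor.read_state(): the state, without advancing time (a new reading comes with each control period).
- grab_frame(name): name is "scene" or "top" or "wrist"; returns a dict with "pixels" (400x640x3 uint8, red, green, blue), "range_z" (400x640 float32, m along the optical axis (not along the pixel's ray), 0 where there is no reading), "fx", "fy", "cx", "cy" (pixels), "D" ([k1, k2, p1, p2, k3] as OpenCV has them; the pictures are not rectified), "R" (3x3) and "t" (3): a world point X has camera coordinates R X + t; the wrist camera has in their place "mount" (4x4, takes a point from camera to tool coordinates, whose origin is the TCP and whose axes are the tool frame's). Camera axes: x right, y down, z forward; pixel columns grow to the right and rows downward; lengths in m; the calibration is good to about 2 mm. A picture is of the moment at which its call begins: read the wrist's pose just before it.
- r.job_done(): hands the job in, once; it reports no verdict.
Trained networks look in a picture, given as the dict that the camera call returned (one of the last four; its "shot" number tells which), for a name from the list of things; names that differ only in an ending like _2 or _b are one class to them, and where a whole thing is asked for, a point or a joint stands for the part that bears it (a point fixed in the world has none). Each returns a list of dicts, best first, with "score" (0 to 1); they miss things now and then, are a little off and sometimes report something else, mostly with a low value. They report only what shows in the picture. A call takes as long as a camera call. They do not tell look-alikes from the thing itself.
- search_frame(target, picture): "position" ([column, row] in pixels, amid what is visible of it).
- mark_of(target, picture): "position" ([column, row] in pixels: a listed point, or the origin of a listed thing).
The state is a dict: "time": time; "joints": joint angles; "qvel": joint speeds; "joint_torque": joint torques, N m; "eef_pos": TCP position; "tcp_rot": TCP orientation; "wrist_force": force on the tool from outside, world axes, zero at the start; "ft_torque": the same for the moment, N m; "finger_gap": finger opening in m.
Only numpy, scipy, OpenCV 4.12 (cv2) and the standard library are available. Lean on these libraries where they do the work, as an engineer would, in place of code of your own. Each camera call takes 0.05 s, during which the arm holds its last target.

## Working session

There is one attempt and no reset: what is moved stays moved. The work goes in short steps, Python scripts to look and compute and a tool call to move; the robot and the scene stay as the last step left them, time stands still between calls to the robot, and variables do not carry over. Pictures are saved under pics/ and viewed, and the job is handed in when it is done.

Besides the shell and the picture viewer there is one more tool, called after "Emit:" by a JSON object that holds its "api" and its "payload", one argument or row to a line. step_arm: Moves the arm, as the interface text tells. Its arguments: {"type":"object","properties":{"increments":{"type":"array"}},"required":["increments"]}

```bash
mkdir -p pics; cat > h.py <<'E'
import numpy as np, cv2, pickle
from cell import monitor, grab_frame, r, search_frame, mark_of
from scipy.spatial.transform import Rotation as Ro
def tool(s=None):
    s=s or monitor.read_state(); q=s["tcp_rot"]
    return Ro.from_quat([q[1],q[2],q[3],q[0]]).as_matrix(), np.array(s["eef_pos"])
def shot(n):
    Rt,p=tool(); f=grab_frame(n)
    if n=="wrist":
        M=np.array(f["mount"]); Rc=Rt@M[:3,:3]; tc=Rt@M[:3,3]+p
    else:
        Rc=np.array(f["R"]).T; tc=-Rc@np.array(f["t"])
    f["Rc"]=Rc; f["tc"]=tc
    return f
def K(f): return np.array([[f["fx"],0,f["cx"]],[0,f["fy"],f["cy"]],[0,0,1.]])
def ray(f,px):
    u=cv2.undistortPoints(np.array(px,float).reshape(-1,1,2),K(f),np.array(f["D"],float)).reshape(-1,2)
    d=np.c_[u,np.ones(len(u))]
    return d
def onz(f,px,z):
    d=ray(f,px)@f["Rc"].T
    return f["tc"]+d*((z-f["tc"][2])/d[:,2])[:,None]
def cloud(f):
    h,w=f["range_z"].shape; c,rr=np.meshgrid(np.arange(w),np.arange(h))
    d=ray(f,np.c_[c.ravel(),rr.ravel()])
    X=(d*f["range_z"].ravel()[:,None])@f["Rc"].T+f["tc"]
    X[f["range_z"].ravel()==0]=np.nan
    return X.reshape(h,w,3)
def save(f,name): cv2.imwrite("pics/"+name,cv2.cvtColor(f["pixels"],cv2.COLOR_RGB2BGR))
def proj(f,X):
    Y=(np.atleast_2d(X)-f["tc"])@f["Rc"]
    return cv2.projectPoints(Y,np.zeros(3),np.zeros(3),K(f),np.array(f["D"],float))[0].reshape(-1,2)
E
python3 - <<'E'
from h import *
for n in("top","scene"):
    f=shot(n); save(f,n+"0.png"); pickle.dump(f,open(n+"0.pkl","wb"))
    print(n,f["tc"])
    for t in["stand","pull_bar","seat_spacer","spacer_short","spacer_mid","spacer_tall","shade","roller"]:
        for k,g in(("s",search_frame),("m",mark_of)):
            print(t,k,[(np.round(o["position"]).tolist(),round(o["score"],2)) for o in g(t,f)][:5])
print(monitor.read_state())
E
```

```text
top [0.46394516 0.09756286 0.85430564]
stand s [([400.0, 206.0], 0.63), ([236.0, 188.0], 0.47)]
stand m [([390.0, 206.0], 0.72), ([262.0, 259.0], 0.35)]
pull_bar s [([399.0, 204.0], 0.79)]
pull_bar m [([336.0, 204.0], 0.94)]
seat_spacer s [([398.0, 208.0], 0.62), ([357.0, 208.0], 0.43)]
seat_spacer m [([368.0, 208.0], 0.45)]
spacer_short s [([261.0, 258.0], 0.93)]
spacer_short m [([261.0, 258.0], 0.75)]
spacer_mid s [([248.0, 313.0], 0.85), ([285.0, 190.0], 0.78), ([205.0, 301.0], 0.62), ([188.0, 249.0], 0.61)]
spacer_mid m [([208.0, 303.0], 0.9), ([248.0, 312.0], 0.86), ([287.0, 191.0], 0.7), ([189.0, 251.0], 0.68)]
spacer_tall s [([235.0, 188.0], 0.7), ([358.0, 207.0], 0.41)]
spacer_tall m [([238.0, 190.0], 0.79), ([390.0, 208.0], 0.74)]
shade s [([336.0, 112.0], 0.91)]
shade m [([336.0, 115.0], 0.61)]
roller s [([401.0, 205.0], 0.98)]
roller m [([370.0, 206.0], 0.75)]
scene [0.89984085 0.55822969 1.00211576]
stand s [([284.0, 168.0], 0.92)]
stand m [([289.0, 178.0], 0.88)]
pull_bar s [([288.0, 165.0], 0.96)]
pull_bar m [([316.0, 192.0], 0.57)]
seat_spacer s [([304.0, 183.0], 0.8),
[... 591 characters left out ...]
, 0.57)]
{'time': 1.7, 'joints': array([-1.38545504e+00,  3.06783896e-01,  1.50642383e+00, -1.01351490e-05,
        1.32844073e+00, -7.35111278e-02]), 'qvel': array([ 9.09545005e-05, -1.12459156e-04, -2.18162681e-03,  1.73303899e-03,
        7.89706617e-04,  5.80353334e-04]), 'joint_torque': array([ 1.88762446e-03, -4.57465732e+01, -2.52326381e+01,  1.86382940e-04,
        1.05865041e-03, -1.63403405e-05]), 'eef_pos': array([ 0.14714511, -0.55582702,  0.20660512]), 'tcp_rot': array([-0.09124421, -0.70118793, -0.09128321,  0.70119708]), 'wrist_force': array([-0.27795379, -0.2859896 ,  0.30206739]), 'ft_torque': array([ 0.01130983,  0.03154559, -0.01087877]), 'finger_gap': 0.08540623467447747}
```

View pics/top0.png

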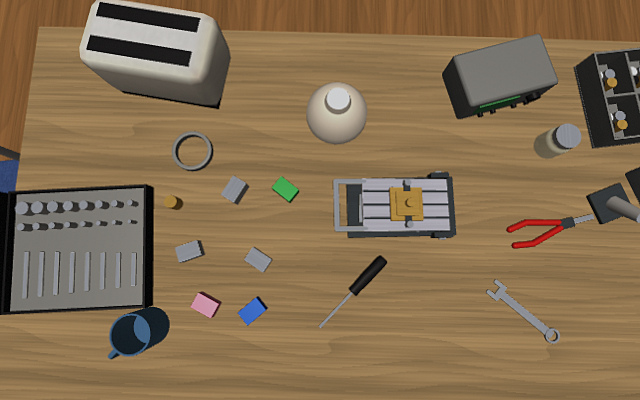

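View pics/scene0.png

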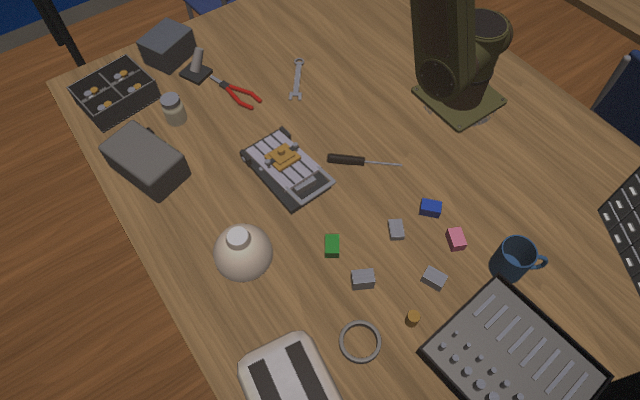

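```bash
python3 - <<'E'
from h import *
f=pickle.load(open("top0.pkl","rb"));X=cloud(f)
img=cv2.cvtColor(f["pixels"],cv2.COLOR_RGB2BGR)
cv2.imwrite("pics/crop0.png",cv2.resize(img[90:340,160:520],None,fx=2.2,fy=2.2,interpolation=cv2.INTER_CUBIC))
for px in[(261,258),(248,312),(206,302),(286,190),(188,250),(236,188),(336,112),(336,204),(400,206),(440,206),(368,208)]:
    p=X[px[1]-3:px[1]+4,px[0]-3:px[0]+4].reshape(-1,3); print(px,np.nanmedian(p,0).round(4),f["pixels"][px[1],px[0]])
E
```

```text
(261, 258) [0.4488 0.2255 0.02  ] [144 147 153]
(248, 312) [0.3373 0.2455 0.0291] [ 60 106 196]
(206, 302) [0.3549 0.3344 0.0289] [203 148 168]
(286, 190) [0.5962 0.1767 0.0295] [ 70 169  84]
(188, 250) [0.4614 0.3799 0.0292] [139 142 148]
(236, 188) [0.5957 0.2827 0.0413] [140 142 149]
(336, 112) [0.7545 0.0738 0.0865] [120 111  99]
(336, 204) [0.564  0.0694 0.0787] [138 141 148]
(400, 206) [ 0.5617 -0.0606  0.0793] [169 133  63]
(440, 206) [ 0.5685 -0.1522  0.0453] [168 166 175]
(368, 208) [0.5572 0.0031 0.0691] [173 171 181]
```

Candidates for the mid spacer: grey (188,250), blue (248,312), pink (206,302), green (286,190), all about 29 mm high. Also grey short (261,258) at 20 mm and grey tall (236,188) at 41 mm. The plain steel one at (188,250) fits. I'll check it in a crop and fit the poses.

```bash
cat >> h.py <<'E'
def toprect(X,c,zlo,zhi,rad=0.04):
    P=X.reshape(-1,3); m=(np.hypot(P[:,0]-c[0],P[:,1]-c[1])<rad)&(P[:,2]>zlo)&(P[:,2]<zhi)
    Q=P[m]; rc=cv2.minAreaRect((Q[:,:2]*1000).astype(np.float32))
    return rc,np.median(Q[:,2]),len(Q)
E
python3 - <<'E'
from h import *
f=pickle.load(open("top0.pkl","rb"));X=cloud(f)
img=cv2.cvtColor(f["pixels"],cv2.COLOR_RGB2BGR)
cv2.imwrite("pics/crop1.png",cv2.resize(img[150:340,130:330],None,fx=4,fy=3.1,interpolation=cv2.INTER_CUBIC)[:600,:800])
cv2.imwrite("pics/crop2.png",cv2.resize(img[165:245,320:470],None,fx=5,fy=5,interpolation=cv2.INTER_CUBIC))
for n in("top0","scene0"):
    f=pickle.load(open(n+".pkl","rb"));X=cloud(f)
    print(n,"mid",toprect(X,(.4614,.38),.024,.034),"short",toprect(X,(.449,.2255),.016,.024))
    P=X.reshape(-1,3)
    Q=P[(abs(P[:,0]-.564)<.055)&(abs(P[:,1]-.07)<.012)&(P[:,2]>.06)]
    print("bar",len(Q),Q.min(0),Q.max(0),np.median(Q,0),np.polyfit(Q[:,0],Q[:,1],1))
    # edges of bar per x
    Q=P[(abs(P[:,0]-.564)<.1)&(P[:,1]>-.25)&(P[:,1]<.1)&(P[:,2]>.012)]
    print("stand+plate",cv2.minAreaRect((Q[:,:2]*1000).astype(np.float32)))
E
```

```text
top0 mid (((460.2370910644531, 379.9326477050781), (34.136962890625, 50.88821029663086), 20.90492057800293), np.float64(0.028975311344683063), 388) short (((446.519775390625, 233.72982788085938), (49.54436111450195, 33.78107452392578), 58.40895080566406), np.float64(0.0194891575487115), 367)
bar 341 [0.50955445 0.05803206 0.07183499] [0.61677329 0.07651042 0.08339049] [0.56462209 0.06902755 0.07911734] [0.0314645  0.05110531]
stand+plate ((569.0869140625, -57.765380859375), (147.5181121826172, 267.03863525390625), 2.4566409587860107)
scene0 mid (((461.4097900390625, 383.6509094238281), (37.390621185302734, 50.40253829956055), 20.603679656982422), np.float64(0.03118518391913616), 314) short (((448.44586181640625, 234.50828552246094), (52.71108627319336, 34.108177185058594), 58.741886138916016), np.float64(0.021310120541794486), 245)
bar 245 [0.50996507 0.0583765  0.07322276] [0.61894207 0.07980158 0.08674344] [0.56972796 0.07208494 0.0811133 ] [0.03540176 0.05118154]
stand+plate ((554.1115112304688, -58.46846008300781), (172.58892822265625, 270.7687072753906), 5.3779120445251465)
```

View pics/crop1.png

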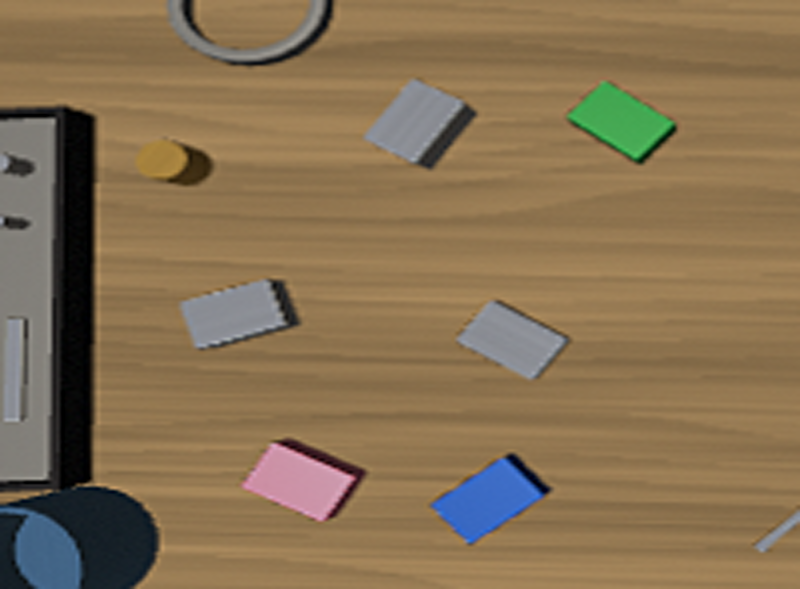

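View pics/crop2.png

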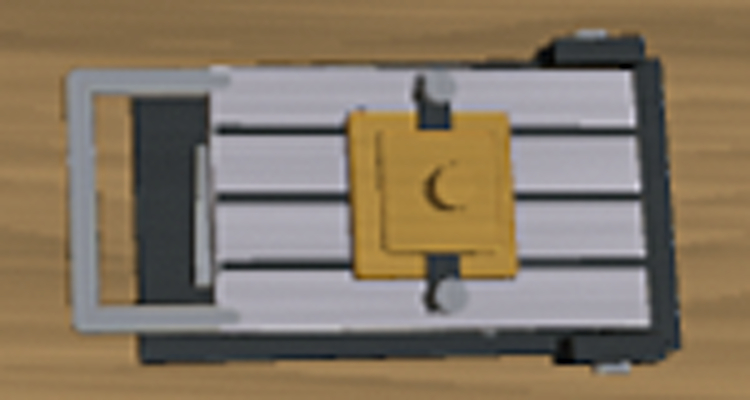

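```bash
cat >> h.py <<'E'
def Rdes(yaw):
    # tool x down, tool y along (cos yaw, sin yaw,0)
    x=np.array([0,0,-1.]); y=np.array([np.cos(yaw),np.sin(yaw),0]); return np.c_[x,y,np.cross(x,y)]
def plan(pts,yaw=None):
    Rt,p=tool()
    best=None
    for k in(0,np.pi):
        if yaw is None: tv=np.zeros(3);break
        tv=Ro.from_matrix(Rt.T@Rdes(yaw+k)).as_rotvec()
        if best is None or np.linalg.norm(tv)<np.linalg.norm(best): best=tv
        tv=best
    for q in pts: print("travel",(Rt.T@(np.array(q)-p)).round(4).tolist(),"turn",np.round(tv,3).tolist())
H=np.array([.5715,-.1555,0]); SX=np.array([np.cos(.033),np.sin(.033),0]); SY=np.array([-SX[1],SX[0],0])
def bar(th): 
    y=.230*np.cos(th)-.010*np.sin(th); z=.029+.230*np.sin(th)+.010*np.cos(th)
    return H+SY*y+np.array([0,0,z])
def st(): 
    s=monitor.read_state(); Rt,p=tool(s)
    print("t",round(s["time"],2),"p",p.round(4),"x",Rt[:,0].round(3),"y",Rt[:,1].round(3),"F",np.round(s["wrist_force"],1),"gap",round(s["finger_gap"],4),"j",np.round(s["joints"],2))
E
python3 - <<'E'
from h import *
st(); print(bar(.157))
plan([[.42,-.27,.22],[.564,.07,.16]],yaw=np.pi/2+.033)
E
```

```text
t 1.7 p [ 0.1471 -0.5558  0.2066] x [-0.  0. -1.] y [ 0.256 -0.967 -0.   ] F [-0.3 -0.3  0.3] gap 0.0854 j [-1.39  0.31  1.51 -0.    1.33 -0.07]
[0.5640563  0.06998479 0.07483884]
travel [-0.0134, -0.2065, -0.3369] turn [0.226, 0.0, 0.0]
travel [0.0466, -0.4983, -0.5632] turn [0.226, 0.0, 0.0]
```

Emit:
{"api": "step_arm", "payload": {
  "increments": [
    {"travel":[-0.002,-0.026,-0.042],"turn":[0.03,0,0],"fingers":0.4},
    {"travel":[-0.004,-0.052,-0.084],"turn":[0.06,0,0],"fingers":0.4},
    {"travel":[-0.006,-0.078,-0.126],"turn":[0.09,0,0],"fingers":0.4},
    {"travel":[-0.008,-0.104,-0.168],"turn":[0.12,0,0],"fingers":0.4},
    {"travel":[-0.01,-0.13,-0.21],"turn":[0.15,0,0],"fingers":0.4},
    {"travel":[-0.011,-0.156,-0.252],"turn":[0.18,0,0],"fingers":0.4},
    {"travel":[-0.012,-0.182,-0.295],"turn":[0.21,0,0],"fingers":0.4},
    {"travel":[-0.013,-0.206,-0.337],"turn":[0.226,0,0],"fingers":0.4}
  ]
}}

```text
time: 2.7
eef_pos: [0.4212, -0.2692, 0.2199]
tcp_rot: [0.012, 0.707, 0.011, -0.707]
wrist_force: [0.4, -1.1, -1.1]
finger_gap: 0.0512
```

```bash
python3 - <<'E'
from h import *
st(); plan([[.564,.07,.16]],yaw=np.pi/2+.033)
E
```

```text
t 2.7 p [ 0.4212 -0.2692  0.2199] x [ 0.001 -0.    -1.   ] y [ 0.032 -0.999  0.   ] F [ 0.4 -1.1 -1.1] gap 0.0512 j [-0.65  0.19  1.64 -0.    1.31  0.89]
travel [0.0598, -0.3345, -0.1536] turn [-0.001, -0.001, -0.0]
```

Tracking is good. Moving over the bar.

Emit:
{"api": "step_arm", "payload": {
  "increments": [
    {"travel":[0.0,-0.042,-0.019],"turn":[0,0,0],"fingers":0.4},
    {"travel":[0.0,-0.084,-0.038],"turn":[0,0,0],"fingers":0.4},
    {"travel":[0.0,-0.126,-0.058],"turn":[0,0,0],"fingers":0.4},
    {"travel":[0.01,-0.168,-0.077],"turn":[0,0,0],"fingers":0.4},
    {"travel":[0.02,-0.21,-0.096],"turn":[0,0,0],"fingers":0.4},
    {"travel":[0.035,-0.252,-0.115],"turn":[0,0,0],"fingers":0.4},
    {"travel":[0.05,-0.294,-0.135],"turn":[0,0,0],"fingers":0.4},
    {"travel":[0.06,-0.3345,-0.1536],"turn":[0,0,0],"fingers":0.4}
  ]
}}

```text
time: 3.7
eef_pos: [0.5643, 0.0716, 0.1592]
tcp_rot: [0.012, 0.707, 0.011, -0.707]
wrist_force: [0.0, -0.1, -0.4]
finger_gap: 0.0513
```

```bash
python3 - <<'E'
from h import *
st(); f=shot("wrist"); save(f,"w1.png"); plan([[.564,.07,.057]],yaw=np.pi/2+.033)
X=cloud(f).reshape(-1,3)
Q=X[(abs(X[:,0]-.564)<.035)&(abs(X[:,1]-.07)<.015)&(X[:,2]>.06)&(X[:,2]<.095)]
print(len(Q),np.median(Q,0),Q.min(0),Q.max(0),np.polyfit(Q[:,0],Q[:,1],1))
E
```

```text
t 3.7 p [0.5643 0.0716 0.1592] x [ 0.    -0.001 -1.   ] y [ 0.033 -0.999  0.001] F [ 0.  -0.1 -0.4] gap 0.0513 j [ 0.05  0.34  1.59 -0.    1.22  1.59]
travel [0.101, 0.007, 0.0026] turn [0.001, -0.001, 0.004]
921 [0.56617438 0.06964416 0.08060814] [0.52904471 0.06196254 0.07449189] [0.59898441 0.07649067 0.0829283 ] [0.05174937 0.04037733]
```

View pics/w1.png

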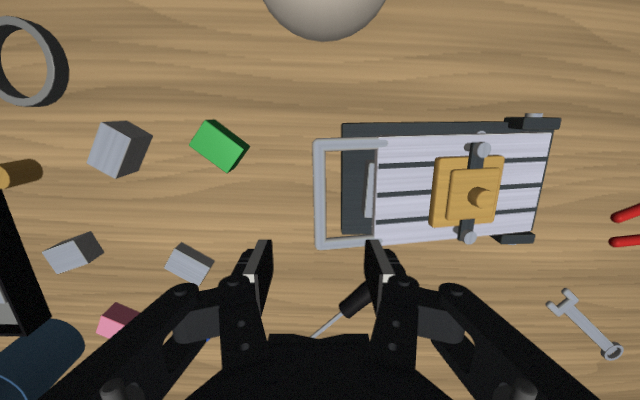

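Wrist view: bar at (320,195), free between the arms, and the fingers straddle it. I'll re-read the pose before descending.

```bash
python3 - <<'E'
from h import *
st(); plan([[.564,.0695,.057]],yaw=np.pi/2+.038)
E
```

```text
t 3.75 p [0.5663 0.0767 0.1581] x [ 0.001  0.004 -1.   ] y [ 0.034 -0.999 -0.004] F [ 2.7  3.4 -0.5] gap 0.0514 j [0.06 0.34 1.58 0.   1.21 1.59]
travel [0.101, 0.0075, 0.0026] turn [-0.004, -0.001, 0.004]
```

Emit:
{"api": "step_arm", "payload": {
  "increments": [
    {"travel":[0.0,0.0075,0.0026],"turn":[-0.004,-0.001,0.004],"fingers":0.4},
    {"travel":[0.03,0.0075,0.0026],"turn":[-0.004,-0.001,0.004],"fingers":0.4},
    {"travel":[0.06,0.0075,0.0026],"turn":[-0.004,-0.001,0.004],"fingers":0.4},
    {"travel":[0.085,0.0075,0.0026],"turn":[-0.004,-0.001,0.004],"fingers":0.4},
    {"travel":[0.101,0.0075,0.0026],"turn":[-0.004,-0.001,0.004],"fingers":0.4},
    {"travel":[0.101,0.0075,0.0026],"turn":[-0.004,-0.001,0.004],"fingers":0.4},
    {"travel":[0.101,0.0075,0.0026],"turn":[-0.004,-0.001,0.004],"fingers":0.9},
    {"travel":[0.101,0.0075,0.0026],"turn":[-0.004,-0.001,0.004],"fingers":1.0}
  ]
}}

```text
time: 4.75
eef_pos: [0.565, 0.0694, 0.0582]
tcp_rot: [0.013, 0.708, 0.013, -0.706]
wrist_force: [0.0, 0.2, 0.2]
finger_gap: 0.0154
```

Emit:
{"api": "step_arm", "payload": {
  "increments": [
    {"travel":[0,0,0],"turn":[0,0,0],"fingers":1.0},
    {"travel":[0,0,0],"turn":[0,0,0],"fingers":1.0}
  ]
}}

```text
time: 5.0
eef_pos: [0.5655, 0.0695, 0.0588]
tcp_rot: [0.013, 0.708, 0.014, -0.706]
wrist_force: [-0.1, 1.2, 0.8]
finger_gap: -0.0
```

```bash
python3 - <<'E'
from h import *
st(); Rt,p=tool()
off=p-bar(.157); print(off)
plan([bar(t)+off for t in .157+.08*np.arange(1,9)])
E
```

```text
t 5.0 p [0.5655 0.0695 0.0588] x [ 0.004  0.    -1.   ] y [ 0.038 -0.999 -0.   ] F [-0.1  1.2  0.8] gap -0.0 j [0.05 0.45 1.71 0.   0.98 1.58]
[ 0.00142204 -0.00048866 -0.01604817]
travel [-0.0179, 0.0044, -0.0] turn [0.0, 0.0, 0.0]
travel [-0.0354, 0.0102, -0.0001] turn [0.0, 0.0, 0.0]
travel [-0.0523, 0.0174, -0.0001] turn [0.0, 0.0, 0.0]
travel [-0.0686, 0.0259, -0.0001] turn [0.0, 0.0, 0.0]
travel [-0.0842, 0.0357, -0.0002] turn [0.0, 0.0, 0.0]
travel [-0.099, 0.0467, -0.0002] turn [0.0, 0.0, 0.0]
travel [-0.1128, 0.0588, -0.0001] turn [0.0, 0.0, 0.0]
travel [-0.1257, 0.072, -0.0001] turn [0.0, 0.0, 0.0]
```

Gap is 0, so nothing is gripped. Looking.

```bash
python3 - <<'E'
from h import *
st(); f=shot("wrist"); save(f,"w2.png"); 
f=shot("scene"); img=cv2.cvtColor(f["pixels"],cv2.COLOR_RGB2BGR); cv2.imwrite("pics/s2.png",cv2.resize(img[90:260,200:400],None,fx=4,fy=3.5)[:600])
st()
E
```

```text
t 5.0 p [0.5655 0.0695 0.0588] x [ 0.004  0.    -1.   ] y [ 0.038 -0.999 -0.   ] F [-0.1  1.2  0.8] gap -0.0 j [0.05 0.45 1.71 0.   0.98 1.58]
t 5.1 p [0.5651 0.0695 0.0584] x [ 0.003  0.    -1.   ] y [ 0.038 -0.999 -0.   ] F [0.  0.2 0.4] gap -0.0004 j [0.05 0.45 1.71 0.   0.98 1.58]
```

View pics/w2.png

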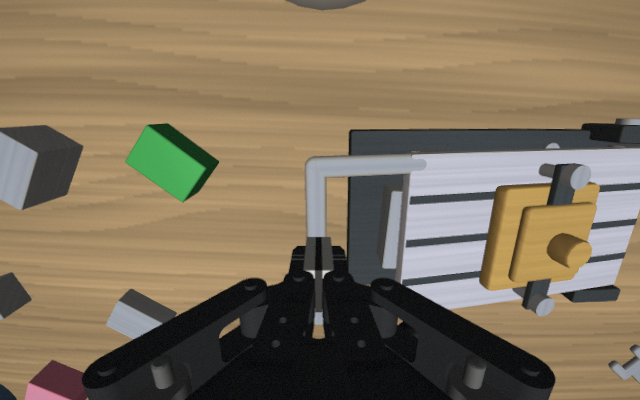

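View pics/s2.png

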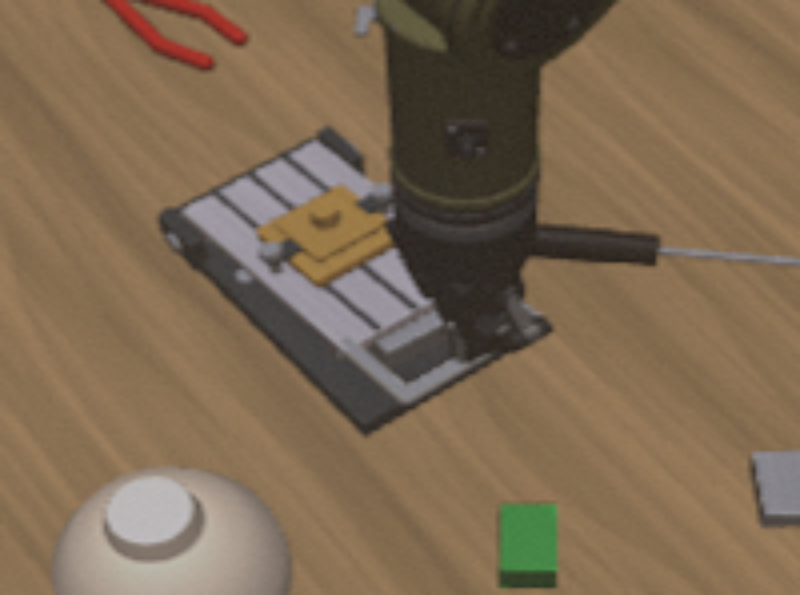

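Picture: bar runs between the fingertips at (318,240–320), yet the gap reads 0. I'll try a small lift to see whether the bar follows.

Emit:
{"api": "step_arm", "payload": {
  "increments": [
    {"travel":[-0.008,0.002,0],"turn":[0,0,0],"fingers":1.0},
    {"travel":[-0.018,0.0044,0],"turn":[0,0,0],"fingers":1.0},
    {"travel":[-0.018,0.0044,0],"turn":[0,0,0],"fingers":1.0}
  ]
}}

```text
time: 5.48
eef_pos: [0.5664, 0.0649, 0.0778]
tcp_rot: [0.013, 0.709, 0.013, -0.705]
wrist_force: [0.9, -0.8, -0.3]
finger_gap: 0.0001
```

```bash
python3 - <<'E'
from h import *
st(); f=shot("wrist"); save(f,"w3.png"); X=cloud(f); pickle.dump(f,open("w3.pkl","wb"))
cv2.imwrite("pics/w3c.png",cv2.resize(cv2.cvtColor(f["pixels"],cv2.COLOR_RGB2BGR)[150:350,240:440],None,fx=4,fy=3))
for px in[(317,190),(317,215),(318,180),(318,320),(405,220)]: print(px,X[px[1]-2:px[1]+3,px[0]-2:px[0]+3].reshape(-1,3).mean(0))
E
```

```text
t 5.47 p [0.5664 0.0649 0.0778] x [ 0.006  0.    -1.   ] y [ 0.038 -0.999 -0.   ] F [ 0.9 -0.8 -0.3] gap 0.0001 j [0.04 0.42 1.69 0.   1.02 1.57]
(317, 190) [0.59013021 0.06569346 0.06289599]
(317, 215) [0.57214403 0.06502815 0.06334356]
(318, 180) [0.59340092 0.06508799 0.04697345]
(318, 320) [0.42884322 0.0590521  0.00068575]
(405, 220) [0.57327668 0.00530518 0.07013547]
```

View pics/w3c.png

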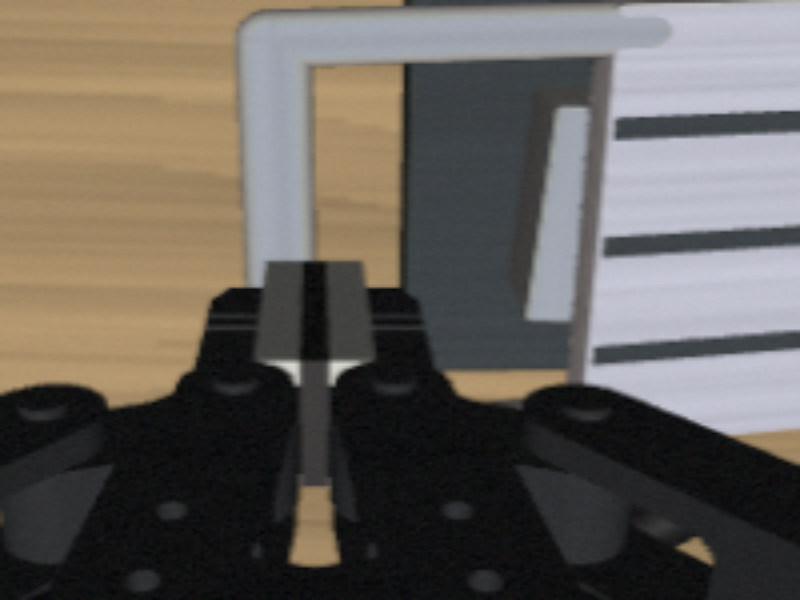

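```bash
python3 - <<'E'
from h import *
f=pickle.load(open("w3.pkl","rb")); X=cloud(f)
for r_ in(165,175,185,195,205,212): print(r_,[ (c,X[r_,c].round(3).tolist()) for c in range(300,328,4)])
for r_ in(215,225,235,245,260,270): print(r_,[ (c,X[r_,c].round(3).tolist()) for c in range(304,334,5)])
print(f["mount"])
f=shot("scene"); img=cv2.cvtColor(f["pixels"],cv2.COLOR_RGB2BGR); cv2.imwrite("pics/s3.png",cv2.resize(img[130:230,250:370],None,fx=6,fy=6,interpolation=cv2.INTER_CUBIC)); st()
X=cloud(f); P=X.reshape(-1,3); Q=P[(P[:,0]>.58)&(P[:,0]<.61)&(abs(P[:,1]-.07)<.015)&(P[:,2]>.05)]; print(len(Q),np.median(Q,0),Q.min(0),Q.max(0))
E
```

```text
165 [(300, [0.61, 0.077, 0.078]), (304, [0.61, 0.074, 0.081]), (308, [0.61, 0.072, 0.081]), (312, [0.61, 0.069, 0.081]), (316, [0.61, 0.067, 0.08]), (320, [0.61, 0.065, 0.08]), (324, [0.611, 0.062, 0.081])]
175 [(300, [0.604, 0.077, 0.079]), (304, [0.604, 0.074, 0.081]), (308, [0.604, 0.072, 0.08]), (312, [0.604, 0.069, 0.081]), (316, [0.604, 0.067, 0.079]), (320, [0.587, 0.063, -0.0]), (324, [0.587, 0.06, 0.0])]
185 [(300, [0.597, 0.077, 0.077]), (304, [0.598, 0.074, 0.081]), (308, [0.598, 0.072, 0.081]), (312, [0.598, 0.069, 0.082]), (316, [0.598, 0.067, 0.079]), (320, [0.578, 0.063, -0.0]), (324, [0.578, 0.059, -0.001])]
195 [(300, [0.591, 0.076, 0.078]), (304, [0.592, 0.074, 0.082]), (308, [0.592, 0.071, 0.081]), (312, [0.592, 0.069, 0.081]), (316, [0.591, 0.066, 0.08]), (320, [0.568, 0.062, 0.0]), (324, [0.569, 0.059, 0.0])]
205 [(300, [0.584, 0.076, 0.077]), (304, [0.585, 0.074, 0.081]), (308, [0.585, 0.071, 0.081]), (312, [0.585, 0.069, 0.081]), (316, [0.585, 0.066, 0.079]), (320, [0.559, 0.062, 0.001]), (324, [0.559, 0.058, 0.001])]
212 [(300, [0.552, 0.08, 0.002]), (304, [0.
[... 1084 characters left out ...]
70 [(304, [0.575, 0.071, 0.14]), (309, [0.575, 0.068, 0.14]), (314, [0.576, 0.066, 0.141]), (319, [0.576, 0.064, 0.141]), (324, [0.576, 0.062, 0.14]), (329, [0.575, 0.06, 0.14])]
[[-2.26201941e-04 -2.98226952e-01  9.54494963e-01 -1.67986068e-01]
 [ 9.99999968e-01  3.70725412e-05  2.48569112e-04  7.24238550e-04]
 [-1.09515562e-04  9.54494989e-01  2.98226934e-01 -7.49133448e-02]
 [ 0.00000000e+00  0.00000000e+00  0.00000000e+00  1.00000000e+00]]
t 5.58 p [0.5655 0.065  0.0769] x [ 0.004  0.    -1.   ] y [ 0.038 -0.999 -0.   ] F [ 1.4 -0.6 -0.4] gap 0.0 j [0.04 0.42 1.69 0.   1.02 1.57]
1424 [0.59930648 0.07307151 0.39332373] [0.58000304 0.05502287 0.07312681] [0.60980925 0.08496639 0.51342865]
```

View pics/s3.png

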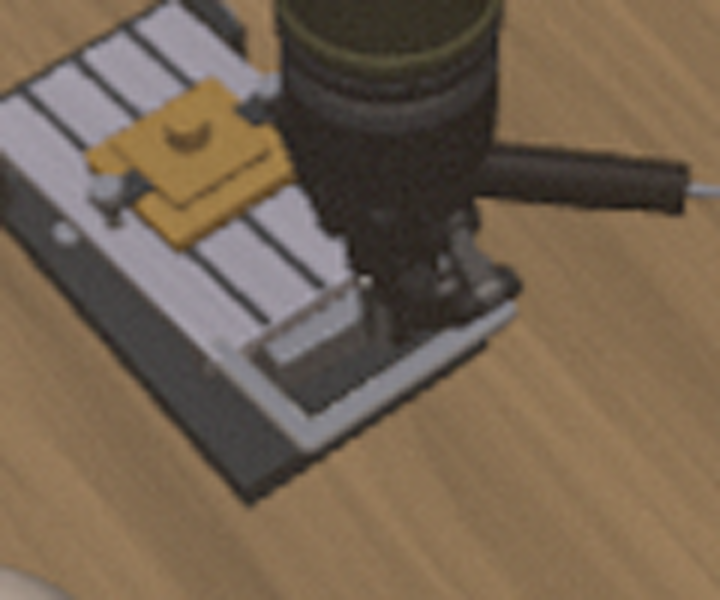

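```bash
python3 - <<'E'
from h import *
f=pickle.load(open("w3.pkl","rb")); X=cloud(f)
for c in(309,313,325,329): print(c,[(r_,X[r_,c].round(3).tolist()) for r_ in range(234,246,1)])
st()
f=shot("scene"); X=cloud(f); P=X.reshape(-1,3)
m=(abs(P[:,0]-.565)<.06)&(abs(P[:,1]-.065)<.06)&(P[:,2]>.088)&(P[:,2]<.2)
Q=P[m]; o=np.argsort(Q[:,2]); print(Q[o][:30:2].round(3))
print(proj(f,[[.576,.075,.078],[.576,.075,.112],[.576,.075,.15]]))
img=cv2.cvtColor(f["pixels"],cv2.COLOR_RGB2BGR)
img=cv2.resize(img[150:220,290:360],None,fx=8,fy=8,interpolation=cv2.INTER_NEAREST); img=cv2.convertScaleAbs(img,alpha=2.2)
for q in proj(f,[[.576,.075,.078],[.576,.075,.112],[.576,.075,.15]]): cv2.circle(img,tuple(int(v) for v in ((q-[290,150])*8)),4,(0,0,255),-1)
cv2.imwrite("pics/s4.png",img)
E
```

```text
309 [(234, [0.565, 0.07, 0.081]), (235, [0.565, 0.07, 0.081]), (236, [0.564, 0.07, 0.082]), (237, [0.576, 0.069, 0.108]), (238, [0.576, 0.069, 0.108]), (239, [0.575, 0.069, 0.11]), (240, [0.576, 0.069, 0.111]), (241, [0.576, 0.069, 0.113]), (242, [0.575, 0.069, 0.112]), (243, [0.575, 0.069, 0.114]), (244, [0.576, 0.069, 0.117]), (245, [0.575, 0.069, 0.116])]
313 [(234, [0.566, 0.067, 0.081]), (235, [0.565, 0.067, 0.081]), (236, [0.565, 0.067, 0.082]), (237, [0.575, 0.067, 0.107]), (238, [0.576, 0.067, 0.11]), (239, [0.576, 0.067, 0.11]), (240, [0.576, 0.067, 0.112]), (241, [0.576, 0.067, 0.113]), (242, [0.576, 0.067, 0.114]), (243, [0.575, 0.067, 0.114]), (244, [0.576, 0.067, 0.117]), (245, [0.576, 0.067, 0.117])]
325 [(234, [0.53, 0.056, 0.001]), (235, [0.529, 0.056, 0.0]), (236, [0.528, 0.056, 0.001]), (237, [0.576, 0.061, 0.107]), (238, [0.576, 0.061, 0.109]), (239, [0.576, 0.061, 0.11]), (240, [0.576, 0.061, 0.111]), (241, [0.576, 0.061, 0.112]), (242, [0.576, 0.061, 0.114]), (243, [0.576, 0.061, 0.115]), (244, [0.576, 0.061, 0.116]), (245, [0.576, 0.061, 0.117])]
329 [(234, [0.5
[... 195 characters left out ...]
]), (241, [0.576, 0.059, 0.113]), (242, [0.576, 0.059, 0.114]), (243, [0.576, 0.059, 0.115]), (244, [0.576, 0.059, 0.116]), (245, [0.576, 0.059, 0.117])]
t 5.58 p [0.5655 0.065  0.0769] x [ 0.004  0.    -1.   ] y [ 0.038 -0.999 -0.   ] F [ 1.4 -0.6 -0.4] gap 0.0 j [0.04 0.42 1.69 0.   1.02 1.57]
[[0.573 0.071 0.105]
 [0.577 0.064 0.11 ]
 [0.578 0.069 0.112]
 [0.578 0.062 0.113]
 [0.578 0.073 0.113]
 [0.566 0.076 0.114]
 [0.564 0.078 0.114]
 [0.578 0.062 0.116]
 [0.574 0.052 0.117]
 [0.578 0.07  0.118]
 [0.573 0.071 0.118]
 [0.569 0.077 0.119]
 [0.577 0.069 0.12 ]
 [0.578 0.066 0.121]
 [0.573 0.075 0.123]]
[[314.200404   195.17432363]
 [313.99649072 187.32857761]
 [313.75535848 178.04251645]]
```

View pics/s4.png

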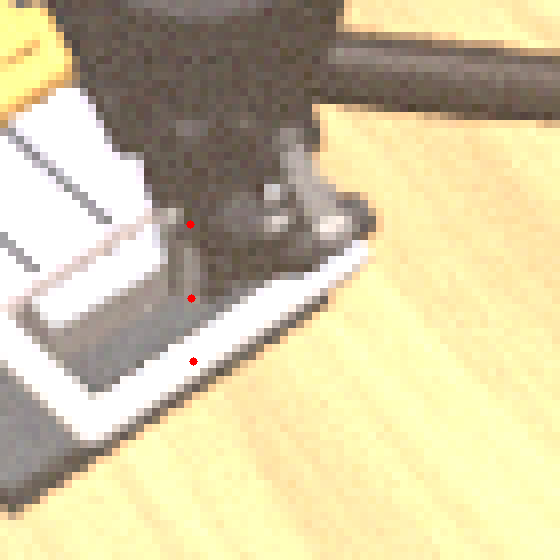

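Both cameras put the shut fingertips at z ≈ 0.107 m while the reported TCP is at 0.077 m. So the real tips sit 30 mm behind the reported TCP, which explains the empty grip. I'll allow for those 30 mm from here on.

```bash
python3 - <<'E'
from h import *
st(); plan([[.565,.0697,.077],[.565,.0697,.027]],yaw=np.pi/2+.038)
E
```

```text
t 5.62 p [0.5652 0.0651 0.0766] x [ 0.003  0.    -1.   ] y [ 0.038 -0.999 -0.   ] F [-0.7  0.3 -0.2] gap 0.0 j [0.04 0.42 1.69 0.   1.02 1.57]
travel [-0.0004, -0.0046, 0.0] turn [0.0, -0.003, 0.0]
travel [0.0496, -0.0046, 0.0002] turn [0.0, -0.003, 0.0]
```

Emit:
{"api": "step_arm", "payload": {
  "increments": [
    {"travel":[0,-0.0046,0],"turn":[0,-0.003,0],"fingers":0.4},
    {"travel":[0,-0.0046,0],"turn":[0,-0.003,0],"fingers":0.4},
    {"travel":[0,-0.0046,0],"turn":[0,-0.003,0],"fingers":0.4},
    {"travel":[0,-0.0046,0],"turn":[0,-0.003,0],"fingers":0.4},
    {"travel":[0.015,-0.0046,0],"turn":[0,-0.003,0],"fingers":0.4},
    {"travel":[0.03,-0.0046,0],"turn":[0,-0.003,0],"fingers":0.4},
    {"travel":[0.045,-0.0046,0],"turn":[0,-0.003,0],"fingers":0.4},
    {"travel":[0.0495,-0.0046,0],"turn":[0,-0.003,0],"fingers":0.4}
  ]
}}

```text
time: 6.62
eef_pos: [0.5638, 0.0695, 0.0251]
tcp_rot: [-0.013, -0.706, -0.013, 0.708]
wrist_force: [0.3, 0.7, 0.7]
finger_gap: 0.0513
```

Emit:
{"api": "step_arm", "payload": {
  "increments": [
    {"travel":[0,0,0],"turn":[0,0,0],"fingers":0.8},
    {"travel":[0,0,0],"turn":[0,0,0],"fingers":1.0},
    {"travel":[0,0,0],"turn":[0,0,0],"fingers":1.0},
    {"travel":[0,0,0],"turn":[0,0,0],"fingers":1.0}
  ]
}}

```text
time: 7.12
eef_pos: [0.564, 0.0706, 0.0254]
tcp_rot: [-0.013, -0.706, -0.014, 0.708]
wrist_force: [0.7, 6.5, -1.6]
finger_gap: 0.0099
```

```bash
python3 - <<'E'
from h import *
st(); Rt,p=tool()
off=p-bar(.157); print(off)
plan([bar(t)+off for t in .157+.08*np.arange(1,9)])
E
```

```text
t 7.12 p [0.564  0.0706 0.0254] x [-0.002  0.001 -1.   ] y [ 0.038 -0.999 -0.002] F [ 0.7  6.5 -1.6] gap 0.0099 j [0.05 0.49 1.74 0.   0.92 1.58]
[-4.23708036e-05  6.26623897e-04 -4.93939915e-02]
travel [-0.0179, 0.0044, 0.0001] turn [0.0, 0.0, 0.0]
travel [-0.0354, 0.0101, 0.0001] turn [0.0, 0.0, 0.0]
travel [-0.0523, 0.0173, 0.0002] turn [0.0, 0.0, 0.0]
travel [-0.0687, 0.0258, 0.0003] turn [0.0, 0.0, 0.0]
travel [-0.0843, 0.0355, 0.0004] turn [0.0, 0.0, 0.0]
travel [-0.0991, 0.0465, 0.0005] turn [0.0, 0.0, 0.0]
travel [-0.1129, 0.0586, 0.0005] turn [0.0, 0.0, 0.0]
travel [-0.1258, 0.0718, 0.0006] turn [0.0, 0.0, 0.0]
```

Gap is 9.9 mm, so the bar is gripped. Lifting along the arc.

Emit:
{"api": "step_arm", "payload": {
  "increments": [
    {"travel":[-0.0179,0.0044,0],"turn":[0,0,0],"fingers":1.0},
    {"travel":[-0.0354,0.0101,0],"turn":[0,0,0],"fingers":1.0},
    {"travel":[-0.0523,0.0173,0],"turn":[0,0,0],"fingers":1.0},
    {"travel":[-0.0687,0.0258,0],"turn":[0,0,0],"fingers":1.0}
  ]
}}

```text
time: 7.62
eef_pos: [0.5653, 0.0454, 0.0946]
tcp_rot: [-0.012, -0.706, -0.014, 0.708]
wrist_force: [1.9, 3.9, -5.3]
finger_gap: 0.0101
```

```bash
python3 - <<'E'
from h import *
st(); 
off=np.array([0,.0005,-.0494])
plan([bar(t)+off for t in .477+.08*np.arange(1,9)])
E
```

```text
t 7.62 p [0.5653 0.0454 0.0946] x [-0.002  0.003 -1.   ] y [ 0.038 -0.999 -0.003] F [ 1.9  3.9 -5.3] gap 0.0101 j [0.   0.4  1.67 0.   1.07 1.53]
travel [-0.0151, 0.0105, 0.0005] turn [0.0, 0.0, 0.0]
travel [-0.0299, 0.0215, 0.0006] turn [0.0, 0.0, 0.0]
travel [-0.0437, 0.0336, 0.0007] turn [0.0, 0.0, 0.0]
travel [-0.0566, 0.0468, 0.0008] turn [0.0, 0.0, 0.0]
travel [-0.0684, 0.0609, 0.0008] turn [0.0, 0.0, 0.0]
travel [-0.079, 0.076, 0.0009] turn [0.0, 0.0, 0.0]
travel [-0.0883, 0.0919, 0.001] turn [0.0, 0.0, 0.0]
travel [-0.0964, 0.1084, 0.0011] turn [0.0, 0.0, 0.0]
```

Emit:
{"api": "step_arm", "payload": {
  "increments": [
    {"travel":[-0.0151,0.0105,0.0005],"turn":[0,0,0],"fingers":1.0},
    {"travel":[-0.0299,0.0215,0.0006],"turn":[0,0,0],"fingers":1.0},
    {"travel":[-0.0437,0.0336,0.0007],"turn":[0,0,0],"fingers":1.0},
    {"travel":[-0.0566,0.0468,0.0008],"turn":[0,0,0],"fingers":1.0},
    {"travel":[-0.0684,0.0609,0.0008],"turn":[0,0,0],"fingers":1.0},
    {"travel":[-0.079,0.076,0.0009],"turn":[0,0,0],"fingers":1.0},
    {"travel":[-0.0883,0.0919,0.001],"turn":[0,0,0],"fingers":1.0},
    {"travel":[-0.0964,0.1084,0.0011],"turn":[0,0,0],"fingers":1.0}
  ]
}}

```text
time: 8.62
eef_pos: [0.5709, -0.0606, 0.1947]
tcp_rot: [0.011, 0.709, 0.016, -0.705]
wrist_force: [0.7, 9.6, 10.7]
finger_gap: 0.0101
```

```bash
python3 - <<'E'
from h import *
st(); 
off=np.array([0,.0005,-.0494])
plan([bar(t)+off for t in [1.197,1.277,1.357,1.43,1.49,1.54,1.54]])
E
```

```text
t 8.62 p [ 0.5709 -0.0606  0.1947] x [ 0.005  0.008 -1.   ] y [ 0.038 -0.999 -0.008] F [ 0.7  9.6 10.7] gap 0.0101 j [-0.19  0.31  1.53  0.01  1.3   1.34]
travel [-0.0028, 0.0197, 0.0026] turn [0.0, 0.0, 0.0]
travel [-0.0082, 0.0373, 0.0027] turn [0.0, 0.0, 0.0]
travel [-0.0122, 0.0553, 0.0027] turn [0.0, 0.0, 0.0]
travel [-0.0146, 0.0719, 0.0028] turn [0.0, 0.0, 0.0]
travel [-0.0156, 0.0857, 0.0029] turn [0.0, 0.0, 0.0]
travel [-0.0159, 0.0972, 0.0029] turn [0.0, 0.0, 0.0]
travel [-0.0159, 0.0972, 0.0029] turn [0.0, 0.0, 0.0]
```

Emit:
{"api": "step_arm", "payload": {
  "increments": [
    {"travel":[-0.0028,0.0197,0.0026],"turn":[0,0,0],"fingers":1.0},
    {"travel":[-0.0082,0.0373,0.0027],"turn":[0,0,0],"fingers":1.0},
    {"travel":[-0.0122,0.0553,0.0027],"turn":[0,0,0],"fingers":1.0},
    {"travel":[-0.0146,0.0719,0.0028],"turn":[0,0,0],"fingers":1.0},
    {"travel":[-0.0156,0.0857,0.0029],"turn":[0,0,0],"fingers":1.0},
    {"travel":[-0.0159,0.0972,0.0029],"turn":[0,0,0],"fingers":1.0},
    {"travel":[-0.0159,0.0972,0.0029],"turn":[0,0,0],"fingers":1.0},
    {"travel":[-0.0159,0.0972,0.0029],"turn":[0,0,0],"fingers":1.0}
  ]
}}

```text
time: 9.62
eef_pos: [0.5762, -0.1603, 0.2131]
tcp_rot: [0.012, 0.713, 0.015, -0.701]
wrist_force: [7.4, -0.5, 4.4]
finger_gap: 0.0099
```

```bash
python3 - <<'E'
from h import *
st(); f=shot("scene"); save(f,"s5.png")
E
```

```text
t 9.62 p [ 0.5762 -0.1603  0.2131] x [ 0.016  0.004 -1.   ] y [ 0.038 -0.999 -0.003] F [ 7.4 -0.5  4.4] gap 0.0099 j [-0.35  0.33  1.46  0.01  1.34  1.18]
```

View pics/s5.png

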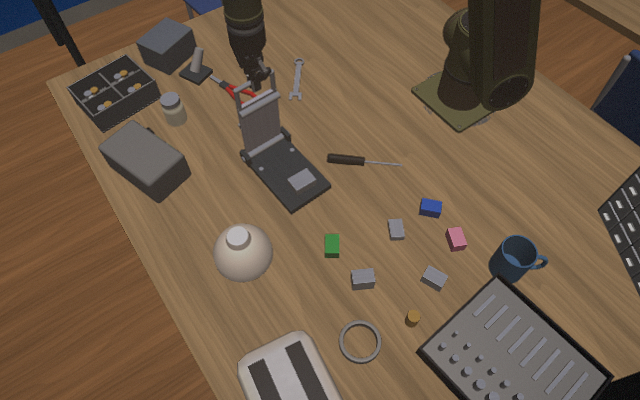

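Plate is up, with the seat spacer visible at (302,180). Releasing and rising.

Emit:
{"api": "step_arm", "payload": {
  "increments": [
    {"travel":[0,0,0],"turn":[0,0,0],"fingers":0.5},
    {"travel":[0,0,0],"turn":[0,0,0],"fingers":0.5},
    {"travel":[0,0,0],"turn":[0,0,0],"fingers":0.5},
    {"travel":[-0.03,0,0],"turn":[0,0,0],"fingers":0.5},
    {"travel":[-0.06,0,0],"turn":[0,0,0],"fingers":0.5},
    {"travel":[-0.1,0,0],"turn":[0,0,0],"fingers":0.5},
    {"travel":[-0.12,0,0],"turn":[0,0,0],"fingers":0.5},
    {"travel":[-0.12,0,0],"turn":[0,0,0],"fingers":0.5}
  ]
}}

```text
time: 10.68
eef_pos: [0.5748, -0.1611, 0.3348]
tcp_rot: [0.013, 0.714, 0.014, -0.7]
wrist_force: [-0.6, -0.4, -0.7]
finger_gap: 0.0425
```

```bash
python3 - <<'E'
from h import *
st()
yawmid=np.radians(20.9)
for n in("top","scene"):
    f=shot(n); save(f,n+"6.png"); pickle.dump(f,open(n+"6.pkl","wb")); X=cloud(f)
    P=X.reshape(-1,3); m=(abs(P[:,0]-.565)<.08)&(P[:,1]>-.12)&(P[:,1]<.06)&(P[:,2]>.037)&(P[:,2]<.052)
    Q=P[m]; print(n,"seat",cv2.minAreaRect((Q[:,:2]*1000).astype(np.float32)),np.median(Q,0),len(Q))
    m=(abs(P[:,0]-.565)<.12)&(P[:,1]>-.13)&(P[:,1]<.09)&(P[:,2]>.012)&(P[:,2]<.026)
    Q=P[m]; print("base",cv2.minAreaRect((Q[:,:2]*1000).astype(np.float32)))
    m=(abs(P[:,0]-.565)<.12)&(P[:,1]>-.25)&(P[:,1]<-.0)&(P[:,2]>.24)&(P[:,2]<.28)
    Q=P[m]; 
    if len(Q): print("bar",Q.min(0),Q.max(0),np.median(Q,0))
print(mark_of("seat_spacer",f)[:1],mark_of("stand",f)[:1])
plan([[.46,.38,.12]],yaw=yawmid)
plan([[.46,.38,.12]],yaw=yawmid+np.pi)
E
```

```text
t 10.68 p [ 0.5748 -0.1611  0.3348] x [ 0.019  0.002 -1.   ] y [ 0.038 -0.999 -0.002] F [-0.6 -0.4 -0.7] gap 0.0425 j [-0.35  0.26  1.26  0.01  1.61  1.18]
top seat ((560.7955932617188, -2.1678714752197266), (59.64812469482422, 42.94047927856445), 0.8664079308509827) [ 0.56055403 -0.00204504  0.04483043] 590
base ((539.5640258789062, -44.156333923339844), (187.8246307373047, 176.5517578125), 1.6833094358444214)
bar [ 0.51873675 -0.16978049  0.2401255 ] [ 0.62748857 -0.15255051  0.26811283] [ 0.5718144  -0.15946021  0.26370636]
scene seat ((563.6744995117188, -0.48479461669921875), (47.17241287231445, 61.23921203613281), 89.30357360839844) [0.56540532 0.00214698 0.04663306] 402
base ((541.3391723632812, -43.68634033203125), (190.71524047851562, 178.71063232421875), 2.5064125061035156)
bar [ 0.52148132 -0.16655441  0.24021246] [ 0.630928   -0.14772145  0.26852952] [ 0.57863214 -0.15515286  0.2633705 ]
[{'position': [305.6, 181.0], 'score': 0.71}] [{'position': [288.2, 175.9], 'score': 0.57}]
travel [0.2124, -0.5435, 0.0955] turn [1.244, -0.009, 0.012]
travel [0.2124, -0.5435, 0.0955] turn [1.244, -0.009, 0.012]
```

View pics/top6.png

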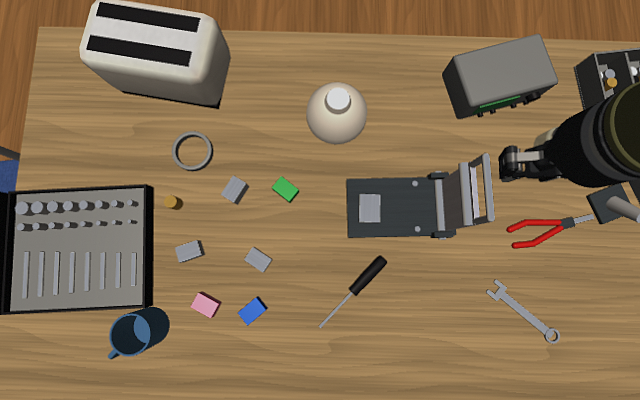

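Plate stays up (bar at (487,190) in the top view). Seat spacer centre ≈ (0.561, −0.002), its top at 45 mm. Next, to the mid spacer, turning the other way round because of the last joint's range.

Emit:
{"api": "step_arm", "payload": {
  "increments": [
    {"travel":[0,-0.04,0.008],"turn":[-0.17,0,0],"fingers":0.4},
    {"travel":[0,-0.085,0.016],"turn":[-0.34,0,0],"fingers":0.4},
    {"travel":[0,-0.13,0.024],"turn":[-0.51,0,0],"fingers":0.4},
    {"travel":[0,-0.18,0.032],"turn":[-0.68,0,0],"fingers":0.4},
    {"travel":[0,-0.23,0.04],"turn":[-0.85,0,0],"fingers":0.4},
    {"travel":[0.02,-0.28,0.05],"turn":[-1.02,0,0],"fingers":0.4},
    {"travel":[0.05,-0.33,0.058],"turn":[-1.19,0,0],"fingers":0.4},
    {"travel":[0.08,-0.38,0.066],"turn":[-1.36,0,0],"fingers":0.4}
  ]
}}

```text
time: 11.88
eef_pos: [0.4928, 0.2185, 0.2502]
tcp_rot: [0.458, 0.544, 0.455, -0.536]
wrist_force: [0.2, -0.2, -0.2]
finger_gap: 0.0511
```

```bash
python3 - <<'E'
from h import *
st();plan([[.46,.38,.12]],yaw=.365)
E
```

```text
t 11.88 p [0.4928 0.2185 0.2502] x [ 0.012  0.004 -1.   ] y [ 0.986 -0.167  0.011] F [ 0.2 -0.2 -0.2] gap 0.0511 j [0.34 0.22 1.52 0.   1.39 0.51]
travel [0.1305, -0.0606, -0.153] turn [-0.532, -0.003, -0.012]
```

Emit:
{"api": "step_arm", "payload": {
  "increments": [
    {"travel":[0.02,-0.015,-0.035],"turn":[-0.13,0,-0.003],"fingers":0.4},
    {"travel":[0.05,-0.03,-0.075],"turn":[-0.27,-0.001,-0.006],"fingers":0.4},
    {"travel":[0.08,-0.045,-0.115],"turn":[-0.4,-0.002,-0.009],"fingers":0.4},
    {"travel":[0.11,-0.057,-0.145],"turn":[-0.5,-0.003,-0.012],"fingers":0.4},
    {"travel":[0.13,-0.0606,-0.153],"turn":[-0.532,-0.003,-0.012],"fingers":0.4},
    {"travel":[0.13,-0.0606,-0.153],"turn":[-0.532,-0.003,-0.012],"fingers":0.4},
    {"travel":[0.13,-0.0606,-0.153],"turn":[-0.532,-0.003,-0.012],"fingers":0.4}
  ]
}}

```text
time: 12.75
eef_pos: [0.4601, 0.3795, 0.1205]
tcp_rot: [0.582, 0.401, 0.582, -0.401]
wrist_force: [-0.1, -0.1, -0.3]
finger_gap: 0.0511
```

```bash
python3 - <<'E'
from h import *
st();f=shot("wrist"); save(f,"w7.png"); X=cloud(f)
print(toprect(X,(.46,.38),.025,.035,.045))
pickle.dump(f,open("w7.pkl","wb"))
st()
E
```

```text
t 12.75 p [0.4601 0.3795 0.1205] x [-0.    -0.001 -1.   ] y [ 0.934  0.356 -0.   ] F [-0.1 -0.1 -0.3] gap 0.0511 j [ 0.62  0.41  1.58 -0.    1.15  0.26]
(((459.7320556640625, 382.5577697753906), (33.91221237182617, 50.17197036743164), 21.934505462646484), np.float64(0.030689402805523458), 1759)
t 12.8 p [0.4605 0.3796 0.1211] x [ 0.001  0.    -1.   ] y [0.935 0.356 0.001] F [0.8 0.9 0.6] gap 0.051 j [ 0.62  0.41  1.58 -0.    1.15  0.26]
```

View pics/w7.png

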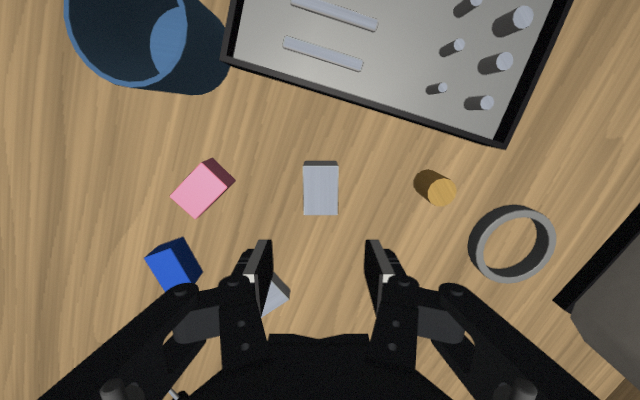

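Wrist view: grey spacer at (321,188), squared between the fingers; height 30.7 mm, footprint 34×50. Descending.

```bash
python3 - <<'E'
from h import *
st();plan([[.46,.3815,-.028]],yaw=.377)
E
```

```text
t 12.8 p [0.4605 0.3796 0.1211] x [ 0.001  0.    -1.   ] y [0.935 0.356 0.001] F [0.8 0.9 0.6] gap 0.051 j [ 0.62  0.41  1.58 -0.    1.15  0.26]
travel [0.1491, 0.0, -0.002] turn [-0.013, 0.0, -0.001]
```

Emit:
{"api": "step_arm", "payload": {
  "increments": [
    {"travel":[0.03,0,-0.002],"turn":[-0.013,0,-0.001],"fingers":0.4},
    {"travel":[0.065,0,-0.002],"turn":[-0.013,0,-0.001],"fingers":0.4},
    {"travel":[0.095,0,-0.002],"turn":[-0.013,0,-0.001],"fingers":0.4},
    {"travel":[0.12,0,-0.002],"turn":[-0.013,0,-0.001],"fingers":0.4},
    {"travel":[0.135,0,-0.002],"turn":[-0.013,0,-0.001],"fingers":0.4},
    {"travel":[0.145,0,-0.002],"turn":[-0.013,0,-0.001],"fingers":0.4},
    {"travel":[0.149,0,-0.002],"turn":[-0.013,0,-0.001],"fingers":0.4},
    {"travel":[0.149,0,-0.002],"turn":[-0.013,0,-0.001],"fingers":0.4}
  ]
}}

```text
time: 13.8
eef_pos: [0.4605, 0.3818, -0.0273]
tcp_rot: [0.585, 0.398, 0.585, -0.397]
wrist_force: [-0.5, -0.3, 0.3]
finger_gap: 0.0512
```

Emit:
{"api": "step_arm", "payload": {
  "increments": [
    {"travel":[0,0,0],"turn":[0,0,0],"fingers":0.6},
    {"travel":[0,0,0],"turn":[0,0,0],"fingers":0.8},
    {"travel":[0,0,0],"turn":[0,0,0],"fingers":1.0},
    {"travel":[0,0,0],"turn":[0,0,0],"fingers":1.0}
  ]
}}

```text
time: 14.3
eef_pos: [0.4608, 0.3823, -0.0253]
tcp_rot: [0.585, 0.399, 0.584, -0.397]
wrist_force: [-1.7, -0.7, 8.2]
finger_gap: 0.0331
```

Gripped (33.1 mm). Lifting.

Emit:
{"api": "step_arm", "payload": {
  "increments": [
    {"travel":[-0.02,0,0],"turn":[0,0,0],"fingers":1.0},
    {"travel":[-0.06,0,0],"turn":[0,0,0],"fingers":1.0},
    {"travel":[-0.11,0,0],"turn":[0,0,0],"fingers":1.0},
    {"travel":[-0.15,0,0],"turn":[0,0,0],"fingers":1.0},
    {"travel":[-0.17,0,0],"turn":[0,0,0],"fingers":1.0},
    {"travel":[-0.17,0,0],"turn":[0,0,0],"fingers":1.0}
  ]
}}

```text
time: 15.05
eef_pos: [0.4613, 0.3828, 0.1468]
tcp_rot: [0.586, 0.4, 0.584, -0.395]
wrist_force: [0.4, -0.3, -3.4]
finger_gap: 0.033
```

```bash
python3 - <<'E'
from h import *
st();f=shot("wrist"); save(f,"w8.png"); pickle.dump(f,open("w8.pkl","wb"))
plan([[.561,-.002,.12]],yaw=1.59)
plan([[.561,-.002,.12]])
E
```

```text
t 15.05 p [0.4613 0.3828 0.1468] x [ 0.006  0.004 -1.   ] y [0.93  0.368 0.007] F [ 0.4 -0.3 -3.4] gap 0.033 j [0.62 0.39 1.54 0.   1.2  0.25]
travel [0.0245, -0.0477, 0.3941] turn [-1.213, 0.001, -0.004]
travel [0.0245, -0.0477, 0.3941] turn [0.0, 0.0, 0.0]
```

View pics/w8.png

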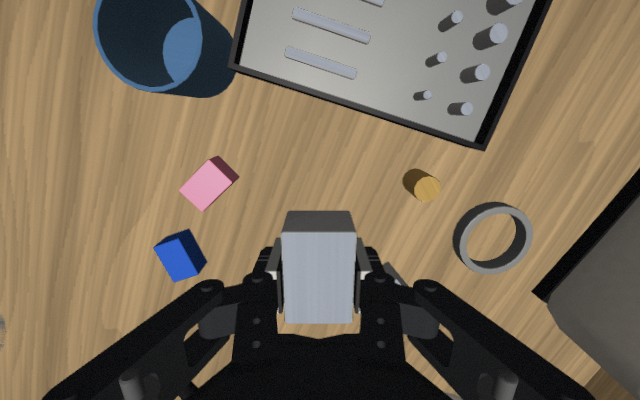

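```bash
python3 - <<'E'
from h import *
f=pickle.load(open("w8.pkl","rb")); X=cloud(f)
M=np.array(f["mount"]); Rt=f["Rc"]@M[:3,:3].T; p=f["tc"]-Rt@M[:3,3]
T=(X-p)@Rt  # tool coords
S=T[212:325,284:353].reshape(-1,3); m=(S[:,0]<-.04)&(S[:,0]>-.07)&(abs(S[:,1])<.025)
S=S[m]; hist=np.histogram(S[:,0],bins=15); print(hist)
top=S[abs(S[:,0]-np.median(S[:,0]))<.003]
print(np.median(top,0),np.percentile(top,[.5,99.5],axis=0)); print(cv2.minAreaRect((top[:,[1,2]]*1000).astype(np.float32)))
E
```

```text
(array([ 235, 4066, 2014,  110,   67,   80,   69,   75,   69,   61,   74,
         60,   64,   62,   51]), array([-0.05808116, -0.0568758 , -0.05567043, -0.05446507, -0.05325971,
       -0.05205435, -0.05084899, -0.04964363, -0.04843827, -0.04723291,
       -0.04602755, -0.04482219, -0.04361682, -0.04241146, -0.0412061 ,
       -0.04000074]))
[-0.05592047 -0.00148987 -0.00296446] [[-0.05733799 -0.01765787 -0.02556384]
 [-0.05335776  0.01461247  0.02395831]]
((-1.694930076599121, -0.6309871673583984), (50.79258346557617, 33.77676010131836), 89.46159362792969)
```

Emit:
{"api": "step_arm", "payload": {
  "increments": [
    {"travel":[-0.01,-0.006,0.05],"turn":[-0.15,0,0],"fingers":1.0},
    {"travel":[-0.01,-0.012,0.1],"turn":[-0.3,0,0],"fingers":1.0},
    {"travel":[-0.01,-0.018,0.15],"turn":[-0.45,0,0],"fingers":1.0},
    {"travel":[-0.01,-0.024,0.2],"turn":[-0.6,0,0],"fingers":1.0},
    {"travel":[-0.01,-0.03,0.25],"turn":[-0.75,0,0],"fingers":1.0},
    {"travel":[-0.01,-0.036,0.3],"turn":[-0.9,0,0],"fingers":1.0},
    {"travel":[-0.01,-0.042,0.345],"turn":[-1.06,0,-0.002],"fingers":1.0},
    {"travel":[-0.01,-0.046,0.38],"turn":[-1.18,0.001,-0.004],"fingers":1.0}
  ]
}}

```text
time: 16.1
eef_pos: [0.556, 0.0098, 0.1523]
tcp_rot: [0.706, 0.004, 0.708, -0.004]
wrist_force: [1.0, -0.0, -2.6]
finger_gap: 0.0331
```

Emit:
{"api": "step_arm", "payload": {
  "increments": [
    {"travel":[0,0,0],"turn":[0,0,0],"fingers":1.0},
    {"travel":[0,0,0],"turn":[0,0,0],"fingers":1.0}
  ]
}}

```text
time: 16.35
eef_pos: [0.5543, 0.01, 0.1505]
tcp_rot: [0.704, 0.005, 0.71, -0.004]
wrist_force: [-0.5, -0.1, -2.5]
finger_gap: 0.0333
```

```bash
python3 - <<'E'
from h import *
st(); f=shot("wrist"); save(f,"w9.png"); pickle.dump(f,open("w9.pkl","wb")); X=cloud(f)
P=X.reshape(-1,3); m=(abs(P[:,0]-.565)<.06)&(P[:,1]>-.05)&(P[:,1]<.05)&(P[:,2]>.040)&(P[:,2]<.050)
Q=P[m]; print("seat",cv2.minAreaRect((Q[:,:2]*1000).astype(np.float32)),Q.min(0),Q.max(0),len(Q))
st()
E
```

```text
t 16.35 p [0.5543 0.01   0.1505] x [-0.008  0.001 -1.   ] y [0.013 1.    0.001] F [-0.5 -0.1 -2.5] gap 0.0333 j [-0.06  0.33  1.62  0.    1.2  -1.62]
seat ((552.8262329101562, -1.5381526947021484), (44.069664001464844, 43.90849304199219), 0.018833179026842117) [ 0.53079508 -0.02349354  0.04166171] [0.57486833 0.02041236 0.04782176] 1820
t 16.4 p [0.5546 0.0105 0.1509] x [-0.007  0.001 -1.   ] y [0.011 1.    0.001] F [ 0.3 -0.1 -3.2] gap 0.0332 j [-0.06  0.33  1.62  0.    1.2  -1.62]
```

View pics/w9.png

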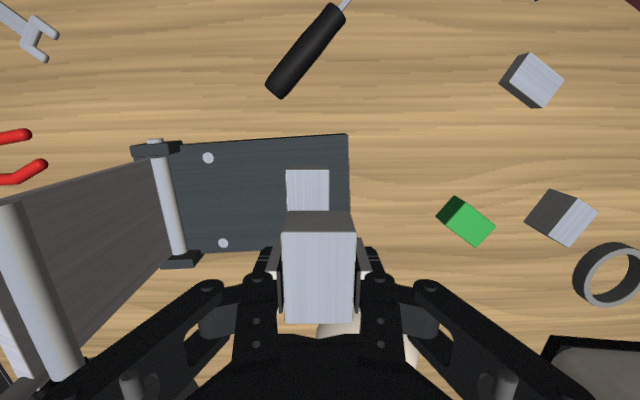

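Wrist view: the held block is square, with the seat spacer below at (307,190). Its near edge gives a seat centre of (0.561, −0.0015), agreeing with the top camera. Descending.

```bash
python3 - <<'E'
from h import *
st();plan([[.561,-.001,.06],[.561,-.001,.0205]],yaw=1.588)
E
```

```text
t 16.4 p [0.5546 0.0105 0.1509] x [-0.007  0.001 -1.   ] y [0.011 1.    0.001] F [ 0.3 -0.1 -3.2] gap 0.0332 j [-0.06  0.33  1.62  0.    1.2  -1.62]
travel [0.0909, -0.0115, 0.0071] turn [-0.029, -0.007, -0.001]
travel [0.1304, -0.0115, 0.0074] turn [-0.029, -0.007, -0.001]
```

Emit:
{"api": "step_arm", "payload": {
  "increments": [
    {"travel":[0.01,-0.0115,0.007],"turn":[-0.029,-0.007,-0.001],"fingers":1.0},
    {"travel":[0.03,-0.0115,0.007],"turn":[-0.029,-0.007,-0.001],"fingers":1.0},
    {"travel":[0.05,-0.0115,0.007],"turn":[-0.029,-0.007,-0.001],"fingers":1.0},
    {"travel":[0.07,-0.0115,0.007],"turn":[-0.029,-0.007,-0.001],"fingers":1.0},
    {"travel":[0.085,-0.0115,0.007],"turn":[-0.029,-0.007,-0.001],"fingers":1.0},
    {"travel":[0.1,-0.0115,0.007],"turn":[-0.029,-0.007,-0.001],"fingers":1.0},
    {"travel":[0.11,-0.0115,0.007],"turn":[-0.029,-0.007,-0.001],"fingers":1.0},
    {"travel":[0.11,-0.0115,0.007],"turn":[-0.029,-0.007,-0.001],"fingers":1.0}
  ]
}}

```text
time: 17.4
eef_pos: [0.5601, -0.0009, 0.0401]
tcp_rot: [0.707, -0.006, 0.708, 0.006]
wrist_force: [-0.2, 0.3, -2.7]
finger_gap: 0.0329
```

```bash
python3 - <<'E'
from h import *
st();plan([[.561,-.001,.0205]],yaw=1.588)
f=shot("wrist"); save(f,"w10.png")
E
```

```text
t 17.4 p [ 0.5601 -0.0009  0.0401] x [-0.002 -0.    -1.   ] y [-0.018  1.    -0.   ] F [-0.2  0.3 -2.7] gap 0.0329 j [-0.08  0.46  1.74 -0.    0.94 -1.66]
travel [0.0196, -0.0002, 0.0009] turn [0.0, -0.002, 0.0]
```

View pics/w10.png

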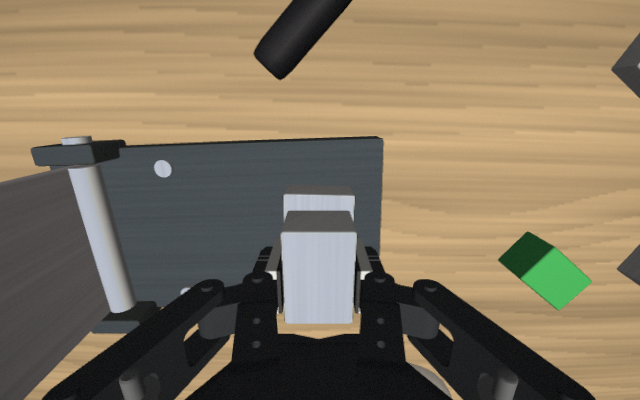

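The block at (281–356) is centred over the seat at (284–355). Final lowering.

Emit:
{"api": "step_arm", "payload": {
  "increments": [
    {"travel":[0.006,0,0.001],"turn":[0,-0.002,0],"fingers":1.0},
    {"travel":[0.012,0,0.001],"turn":[0,-0.002,0],"fingers":1.0},
    {"travel":[0.016,0,0.001],"turn":[0,-0.002,0],"fingers":1.0},
    {"travel":[0.019,0,0.001],"turn":[0,-0.002,0],"fingers":1.0},
    {"travel":[0.02,0,0.001],"turn":[0,-0.002,0],"fingers":1.0},
    {"travel":[0.02,0,0.001],"turn":[0,-0.002,0],"fingers":1.0}
  ]
}}

```text
time: 18.2
eef_pos: [0.5617, -0.001, 0.0207]
tcp_rot: [0.708, -0.006, 0.706, 0.006]
wrist_force: [0.3, 0.6, -4.2]
finger_gap: 0.0332
```

```bash
python3 - <<'E'
from h import *
st()
E
```

```text
t 18.2 p [ 0.5617 -0.001   0.0207] x [ 0.002 -0.    -1.   ] y [-0.017  1.    -0.   ] F [ 0.3  0.6 -4.2] gap 0.0332 j [-0.08  0.49  1.76 -0.    0.89 -1.67]
```

Not in contact yet (−3 to −4 N is its weight). Lowering another 1–2 mm.

Emit:
{"api": "step_arm", "payload": {
  "increments": [
    {"travel":[0.001,0,-0.0005],"turn":[0,0.002,0],"fingers":1.0},
    {"travel":[0.0015,0,-0.0005],"turn":[0,0.002,0],"fingers":1.0},
    {"travel":[0.002,0,-0.0005],"turn":[0,0.002,0],"fingers":1.0}
  ]
}}

```text
time: 18.58
eef_pos: [0.5615, -0.001, 0.0197]
tcp_rot: [0.707, -0.006, 0.707, 0.006]
wrist_force: [-3.2, 0.1, 9.2]
finger_gap: 0.0329
```

Contact (+9 N). Releasing, then straight up.

Emit:
{"api": "step_arm", "payload": {
  "increments": [
    {"travel":[0,0,0],"turn":[0,0,0],"fingers":0.55},
    {"travel":[0,0,0],"turn":[0,0,0],"fingers":0.5},
    {"travel":[0,0,0],"turn":[0,0,0],"fingers":0.4},
    {"travel":[0,0,0],"turn":[0,0,0],"fingers":0.4},
    {"travel":[-0.03,0,0],"turn":[0,0,0],"fingers":0.4},
    {"travel":[-0.07,0,0],"turn":[0,0,0],"fingers":0.4},
    {"travel":[-0.1,0,0],"turn":[0,0,0],"fingers":0.4},
    {"travel":[-0.12,0,0],"turn":[0,0,0],"fingers":0.4}
  ]
}}

```text
time: 19.58
eef_pos: [0.5621, -0.001, 0.1414]
tcp_rot: [0.708, -0.006, 0.706, 0.006]
wrist_force: [-0.0, 0.2, -0.1]
finger_gap: 0.0512
```

```bash
python3 - <<'E'
from h import *
st(); f=shot("wrist"); save(f,"w11.png"); pickle.dump(f,open("w11.pkl","wb"));X=cloud(f)
print("mid",toprect(X,(.561,-.002),.07,.08,.045))
f=shot("scene"); save(f,"s11.png"); st()
E
```

```text
t 19.57 p [ 0.5621 -0.001   0.1414] x [ 0.003 -0.    -1.   ] y [-0.018  1.    -0.001] F [-0.   0.2 -0.1] gap 0.0512 j [-0.08  0.35  1.63 -0.    1.17 -1.66]
mid (((559.4813232421875, -1.5376148223876953), (50.12748336791992, 33.96596908569336), 0.7017701268196106), np.float64(0.07563894515994593), 2105)
t 19.68 p [ 0.5633 -0.0011  0.1422] x [ 0.006 -0.001 -1.   ] y [-0.017  1.    -0.001] F [ 0.  -0.7 -0.2] gap 0.0511 j [-0.08  0.34  1.63 -0.    1.17 -1.66]
```

View pics/w11.png

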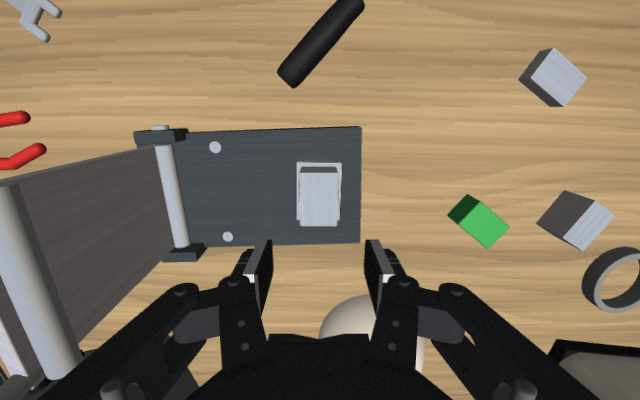

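View pics/s11.png

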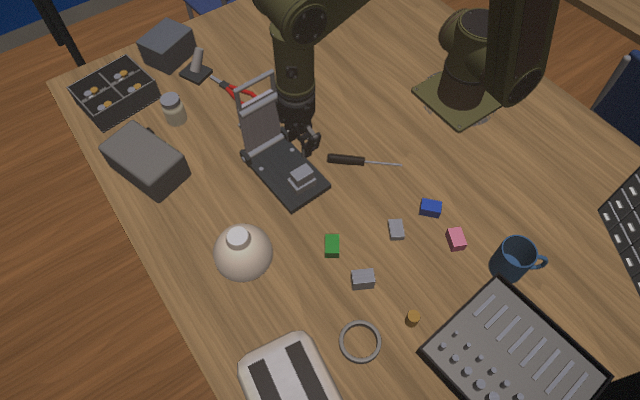

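Scene (stack at (302,175)) and wrist (stack at (319,195)) show mid flat and centred on the seat: mid centre (0.5595, −0.0015), top 75.6 mm, yaw 0.7°. Next, back above the bar.

```bash
python3 - <<'E'
from h import *
st(); plan([[.562,-.001,.34],[.575,-.160,.34]],yaw=np.pi/2+.04)
E
```

```text
t 19.68 p [ 0.5633 -0.0011  0.1422] x [ 0.006 -0.001 -1.   ] y [-0.017  1.    -0.001] F [ 0.  -0.7 -0.2] gap 0.0511 j [-0.08  0.34  1.63 -0.    1.17 -1.66]
travel [-0.1978, -0.0001, -0.0002] turn [-0.023, 0.006, 0.001]
travel [-0.1977, -0.1593, 0.01] turn [-0.023, 0.006, 0.001]
```

Emit:
{"api": "step_arm", "payload": {
  "increments": [
    {"travel":[-0.05,0,0],"turn":[-0.023,0.006,0.001],"fingers":0.4},
    {"travel":[-0.1,0,0],"turn":[-0.023,0.006,0.001],"fingers":0.4},
    {"travel":[-0.15,0,0],"turn":[-0.023,0.006,0.001],"fingers":0.4},
    {"travel":[-0.198,0,0],"turn":[-0.023,0.006,0.001],"fingers":0.4},
    {"travel":[-0.198,-0.05,0.003],"turn":[-0.023,0.006,0.001],"fingers":0.4},
    {"travel":[-0.198,-0.1,0.006],"turn":[-0.023,0.006,0.001],"fingers":0.4},
    {"travel":[-0.198,-0.14,0.01],"turn":[-0.023,0.006,0.001],"fingers":0.4},
    {"travel":[-0.198,-0.159,0.01],"turn":[-0.023,0.006,0.001],"fingers":0.4}
  ]
}}

```text
time: 20.68
eef_pos: [0.5747, -0.1616, 0.3385]
tcp_rot: [0.706, -0.013, 0.708, 0.014]
wrist_force: [0.0, 1.3, -0.3]
finger_gap: 0.0511
```

Emit:
{"api": "step_arm", "payload": {
  "increments": [
    {"travel":[0,0,0],"turn":[0,0,0],"fingers":0.4},
    {"travel":[0,0,0],"turn":[0,0,0],"fingers":0.4}
  ]
}}

```text
time: 20.92
eef_pos: [0.5744, -0.1604, 0.3378]
tcp_rot: [0.706, -0.013, 0.708, 0.015]
wrist_force: [0.4, 0.8, 0.4]
finger_gap: 0.0517
```

```bash
python3 - <<'E'
from h import *
st(); f=shot("wrist"); save(f,"w12.png"); P=cloud(f).reshape(-1,3)
Q=P[(abs(P[:,0]-.573)<.04)&(abs(P[:,1]+.16)<.03)&(P[:,2]>.245)&(P[:,2]<.28)]
print(len(Q),np.median(Q,0),Q.min(0),Q.max(0),np.polyfit(Q[:,0],Q[:,1],1))
st()
E
```

```text
t 20.93 p [ 0.5744 -0.1604  0.3378] x [-0.004  0.002 -1.   ] y [-0.039  0.999  0.002] F [0.4 0.8 0.4] gap 0.0517 j [-0.34  0.27  1.23  0.    1.64 -1.95]
1077 [ 0.57014913 -0.16119467  0.26498419] [ 0.53303218 -0.16889899  0.25899611] [ 0.61291249 -0.15392273  0.26756833] [ 0.0489718  -0.18917389]
t 20.98 p [ 0.5745 -0.1602  0.3381] x [-0.003  0.002 -1.   ] y [-0.04   0.999  0.002] F [ 0.3 -0.1  0.2] gap 0.0511 j [-0.34  0.27  1.23  0.    1.64 -1.95]
```

View pics/w12.png

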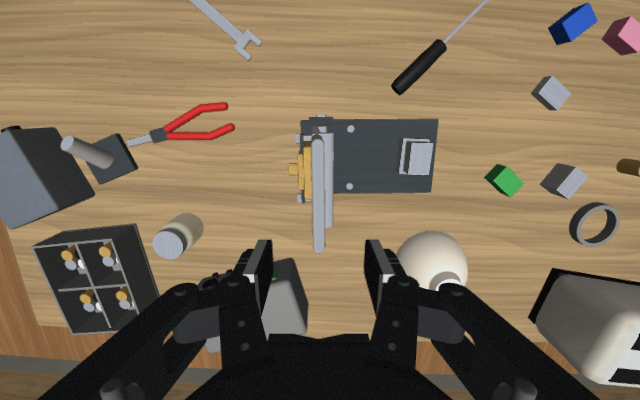

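The bar at (319,195) lies midway between the fingers; centre ≈ (0.573, −0.161, 0.2605). Descending and gripping.

Emit:
{"api": "step_arm", "payload": {
  "increments": [
    {"travel":[0.03,-0.001,0],"turn":[0,0.003,0],"fingers":0.4},
    {"travel":[0.06,-0.001,0],"turn":[0,0.003,0],"fingers":0.4},
    {"travel":[0.09,-0.001,0],"turn":[0,0.003,0],"fingers":0.4},
    {"travel":[0.11,-0.001,0],"turn":[0,0.003,0],"fingers":0.4},
    {"travel":[0.126,-0.001,0],"turn":[0,0.003,0],"fingers":0.4},
    {"travel":[0.126,-0.001,0],"turn":[0,0.003,0],"fingers":0.4},
    {"travel":[0.126,-0.001,0],"turn":[0,0.003,0],"fingers":0.7},
    {"travel":[0.126,-0.001,0],"turn":[0,0.003,0],"fingers":0.9}
  ]
}}

```text
time: 21.98
eef_pos: [0.5749, -0.1611, 0.2133]
tcp_rot: [0.705, -0.014, 0.708, 0.014]
wrist_force: [0.8, 0.5, -0.9]
finger_gap: 0.0155
```

Emit:
{"api": "step_arm", "payload": {
  "increments": [
    {"travel":[0,0,0],"turn":[0,0,0],"fingers":1.0},
    {"travel":[0,0,0],"turn":[0,0,0],"fingers":1.0},
    {"travel":[0,0,0],"turn":[0,0,0],"fingers":1.0}
  ]
}}

```text
time: 22.35
eef_pos: [0.5749, -0.1611, 0.2135]
tcp_rot: [0.706, -0.014, 0.708, 0.014]
wrist_force: [-0.6, 0.8, -0.7]
finger_gap: 0.0098
```

```bash
cat >> h.py <<'E'
def theta(bp):  # from bar centre position
    d=bp-H; y=d@SY; z=d[2]-.029; return np.arctan2(z,y)-np.arctan2(.010,.230), np.hypot(y,z)
E
python3 - <<'E'
from h import *
st(); Rt,p=tool(); g=p-.049*Rt[:,0]; th,rr=theta(g); print(th,rr)
off=p-bar(th); print(off)
plan([bar(th-.055*k)+off for k in range(1,9)])
E
```

```text
t 22.35 p [ 0.5749 -0.1611  0.2135] x [-0.004  0.001 -1.   ] y [-0.04   0.999  0.001] F [-0.6  0.8 -0.7] gap 0.0098 j [-0.34  0.33  1.45 -0.    1.37 -1.95]
1.5521287652903437 0.23354626310106136
[ 3.24256294e-03  8.14414378e-05 -4.56716183e-02]
travel [0.0, 0.0127, 0.0001] turn [0.0, 0.0, 0.0]
travel [0.0008, 0.0253, 0.0002] turn [0.0, 0.0, 0.0]
travel [0.0022, 0.0379, 0.0003] turn [0.0, 0.0, 0.0]
travel [0.0044, 0.0504, 0.0004] turn [0.0, 0.0, 0.0]
travel [0.0072, 0.0627, 0.0005] turn [0.0, 0.0, 0.0]
travel [0.0107, 0.0749, 0.0006] turn [0.0, 0.0, 0.0]
travel [0.0148, 0.0868, 0.0007] turn [0.0, 0.0, 0.0]
travel [0.0196, 0.0985, 0.0008] turn [0.0, 0.0, 0.0]
```

Emit:
{"api": "step_arm", "payload": {
  "increments": [
    {"travel":[0,0.0127,0],"turn":[0,0,0],"fingers":1.0},
    {"travel":[0.0008,0.0253,0],"turn":[0,0,0],"fingers":1.0},
    {"travel":[0.0022,0.0379,0],"turn":[0,0,0],"fingers":1.0},
    {"travel":[0.0044,0.0504,0],"turn":[0,0,0],"fingers":1.0},
    {"travel":[0.0072,0.0627,0.0005],"turn":[0,0,0],"fingers":1.0},
    {"travel":[0.0107,0.0749,0.0006],"turn":[0,0,0],"fingers":1.0},
    {"travel":[0.0148,0.0868,0.0007],"turn":[0,0,0],"fingers":1.0},
    {"travel":[0.0196,0.0985,0.0008],"turn":[0,0,0],"fingers":1.0}
  ]
}}

```text
time: 23.35
eef_pos: [0.5699, -0.0616, 0.1933]
tcp_rot: [0.704, -0.014, 0.71, 0.015]
wrist_force: [-4.3, -2.0, -0.4]
finger_gap: 0.0102
```

```bash
python3 - <<'E'
from h import *
st(); Rt,p=tool(); th,rr=theta(p-[.003,0,-.0457]); print(th,rr)
off=np.array([.0032,0,-.0457])
plan([bar(1.112-.055*k)+off for k in range(1,9)])
E
```

```text
t 23.35 p [ 0.5699 -0.0616  0.1933] x [-0.007  0.001 -1.   ] y [-0.041  0.999  0.001] F [-4.3 -2.  -0.4] gap 0.0102 j [-0.18  0.32  1.52 -0.    1.31 -1.79]
1.106435500233944 0.23008201485920107
travel [0.0048, 0.0103, 0.0018] turn [0.0, 0.0, 0.0]
travel [0.0108, 0.0214, 0.0019] turn [0.0, 0.0, 0.0]
travel [0.0175, 0.0322, 0.0021] turn [0.0, 0.0, 0.0]
travel [0.0247, 0.0426, 0.0022] turn [0.0, 0.0, 0.0]
travel [0.0325, 0.0525, 0.0023] turn [0.0, 0.0, 0.0]
travel [0.0409, 0.0621, 0.0025] turn [0.0, 0.0, 0.0]
travel [0.0497, 0.0711, 0.0026] turn [0.0, 0.0, 0.0]
travel [0.0591, 0.0797, 0.0027] turn [0.0, 0.0, 0.0]
```

Emit:
{"api": "step_arm", "payload": {
  "increments": [
    {"travel":[0.0048,0.0103,0],"turn":[0,0,0],"fingers":1.0},
    {"travel":[0.0108,0.0214,0],"turn":[0,0,0],"fingers":1.0},
    {"travel":[0.0175,0.0322,0],"turn":[0,0,0],"fingers":1.0},
    {"travel":[0.0247,0.0426,0],"turn":[0,0,0],"fingers":1.0},
    {"travel":[0.0325,0.0525,0],"turn":[0,0,0],"fingers":1.0},
    {"travel":[0.0409,0.0621,0],"turn":[0,0,0],"fingers":1.0},
    {"travel":[0.0497,0.0711,0],"turn":[0,0,0],"fingers":1.0},
    {"travel":[0.0591,0.0797,0],"turn":[0,0,0],"fingers":1.0}
  ]
}}

```text
time: 24.35
eef_pos: [0.5661, 0.0187, 0.1336]
tcp_rot: [0.704, -0.014, 0.71, 0.015]
wrist_force: [-1.9, -2.5, -2.2]
finger_gap: 0.01
```

```bash
python3 - <<'E'
from h import *
st(); Rt,p=tool(); th,rr=theta(p-[.003,0,-.0457]); print(th,rr)
off=np.array([.0,0,-.0457])
plan([bar(t)+off for t in(.64,.60,.56,.52,.48,.445,.42,.40)])
E
```

```text
t 24.35 p [0.5661 0.0187 0.1336] x [-0.008  0.001 -1.   ] y [-0.041  0.999  0.001] F [-1.9 -2.5 -2.2] gap 0.01 j [-0.04  0.36  1.62  0.    1.17 -1.65]
0.6679340123192288 0.23020821714043696
travel [0.0049, 0.0042, -0.0003] turn [0.0, 0.0, 0.0]
travel [0.0122, 0.0099, -0.0002] turn [0.0, 0.0, 0.0]
travel [0.0197, 0.0153, -0.0001] turn [0.0, 0.0, 0.0]
travel [0.0274, 0.0203, -0.0] turn [0.0, 0.0, 0.0]
travel [0.0352, 0.0251, 0.0001] turn [0.0, 0.0, 0.0]
travel [0.0423, 0.029, 0.0002] turn [0.0, 0.0, 0.0]
travel [0.0474, 0.0316, 0.0002] turn [0.0, 0.0, 0.0]
travel [0.0516, 0.0336, 0.0003] turn [0.0, 0.0, 0.0]
```

Emit:
{"api": "step_arm", "payload": {
  "increments": [
    {"travel":[0.0049,0.0042,0],"turn":[0,0,0],"fingers":1.0},
    {"travel":[0.0122,0.0099,0],"turn":[0,0,0],"fingers":1.0},
    {"travel":[0.0197,0.0153,0],"turn":[0,0,0],"fingers":1.0},
    {"travel":[0.0274,0.0203,0],"turn":[0,0,0],"fingers":1.0},
    {"travel":[0.0352,0.0251,0],"turn":[0,0,0],"fingers":1.0},
    {"travel":[0.0423,0.029,0],"turn":[0,0,0],"fingers":1.0},
    {"travel":[0.0474,0.0316,0],"turn":[0,0,0],"fingers":1.0},
    {"travel":[0.0516,0.0336,0],"turn":[0,0,0],"fingers":1.0}
  ]
}}

```text
time: 25.35
eef_pos: [0.5645, 0.0525, 0.0818]
tcp_rot: [0.704, -0.014, 0.71, 0.015]
wrist_force: [-2.6, 1.0, 1.3]
finger_gap: 0.0096
```

```bash
python3 - <<'E'
from h import *
st(); Rt,p=tool(); th,rr=theta(p-[.000,0,-.0457]); print(th,rr)
off=np.array([.0,0,-.0457])
plan([bar(t)+off for t in(.39,.38,.37,.36,.355,.351)])
E
```

```text
t 25.35 p [0.5645 0.0525 0.0818] x [-0.007  0.001 -1.   ] y [-0.041  0.999  0.001] F [-2.6  1.   1.3] gap 0.0096 j [ 0.02  0.42  1.68  0.    1.05 -1.59]
0.3988227864578784 0.2302368414768622
travel [0.0018, 0.0008, 0.0001] turn [0.0, 0.0, 0.0]
travel [0.0039, 0.0018, 0.0002] turn [0.0, 0.0, 0.0]
travel [0.006, 0.0027, 0.0002] turn [0.0, 0.0, 0.0]
travel [0.0082, 0.0036, 0.0002] turn [0.0, 0.0, 0.0]
travel [0.0092, 0.0041, 0.0002] turn [0.0, 0.0, 0.0]
travel [0.0101, 0.0044, 0.0002] turn [0.0, 0.0, 0.0]
```

Emit:
{"api": "step_arm", "payload": {
  "increments": [
    {"travel":[0.0018,0.0008,0],"turn":[0,0,0],"fingers":1.0},
    {"travel":[0.0039,0.0018,0],"turn":[0,0,0],"fingers":1.0},
    {"travel":[0.006,0.0027,0],"turn":[0,0,0],"fingers":1.0},
    {"travel":[0.0075,0.0033,0],"turn":[0,0,0],"fingers":1.0},
    {"travel":[0.0085,0.0038,0],"turn":[0,0,0],"fingers":1.0},
    {"travel":[0.0085,0.0038,0],"turn":[0,0,0],"fingers":1.0}
  ]
}}

```text
time: 26.1
eef_pos: [0.5643, 0.0562, 0.0732]
tcp_rot: [0.704, -0.014, 0.71, 0.015]
wrist_force: [-0.9, 1.2, -2.2]
finger_gap: 0.0097
```

```bash
python3 - <<'E'
from h import *
st(); Rt,p=tool(); th,rr=theta(p-[.000,0,-.0457]); print(th,rr)
f=shot("wrist"); save(f,"w13.png"); st()
E
```

```text
t 26.1 p [0.5643 0.0562 0.0732] x [-0.007  0.001 -1.   ] y [-0.041  0.999  0.001] F [-0.9  1.2 -2.2] gap 0.0097 j [ 0.02  0.43  1.69  0.    1.03 -1.59]
0.357707878599253 0.2301379726368372
t 26.15 p [0.5643 0.0562 0.0731] x [-0.007  0.001 -1.   ] y [-0.041  0.999  0.001] F [-1.   1.  -3.3] gap 0.0102 j [ 0.02  0.43  1.69  0.    1.03 -1.59]
```

View pics/w13.png

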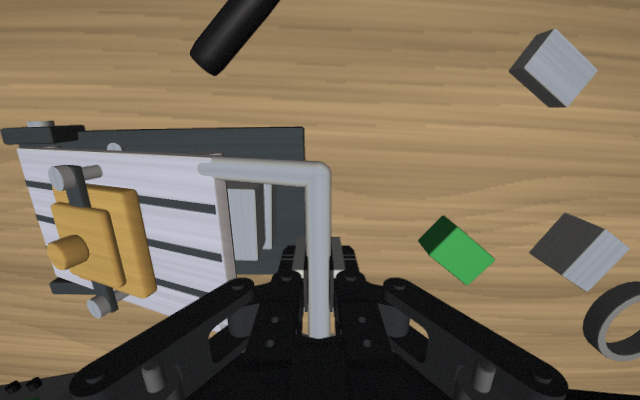

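Bar held at (319,250), with the stack still straight under the plate. Carrying on in half-millimetre steps until contact.

Emit:
{"api": "step_arm", "payload": {
  "increments": [
    {"travel":[0.0005,0.0002,0],"turn":[0,0,0],"fingers":1.0},
    {"travel":[0.001,0.0004,0],"turn":[0,0,0],"fingers":1.0},
    {"travel":[0.0015,0.0006,0],"turn":[0,0,0],"fingers":1.0},
    {"travel":[0.0015,0.0006,0],"turn":[0,0,0],"fingers":1.0}
  ]
}}

```text
time: 26.65
eef_pos: [0.5643, 0.0569, 0.0717]
tcp_rot: [0.704, -0.014, 0.71, 0.015]
wrist_force: [-1.2, 0.7, -1.2]
finger_gap: 0.0099
```

Emit:
{"api": "step_arm", "payload": {
  "increments": [
    {"travel":[0.0005,0.0002,0],"turn":[0,0,0],"fingers":1.0},
    {"travel":[0.001,0.0004,0],"turn":[0,0,0],"fingers":1.0},
    {"travel":[0.001,0.0004,0],"turn":[0,0,0],"fingers":1.0}
  ]
}}

```text
time: 27.02
eef_pos: [0.5642, 0.0573, 0.0706]
tcp_rot: [0.704, -0.014, 0.71, 0.015]
wrist_force: [-1.6, 2.4, -1.3]
finger_gap: 0.0102
```

Emit:
{"api": "step_arm", "payload": {
  "increments": [
    {"travel":[0.0005,0.0002,0],"turn":[0,0,0],"fingers":1.0},
    {"travel":[0.001,0.0004,0],"turn":[0,0,0],"fingers":1.0},
    {"travel":[0.001,0.0004,0],"turn":[0,0,0],"fingers":1.0}
  ]
}}

```text
time: 27.4
eef_pos: [0.5643, 0.0576, 0.07]
tcp_rot: [0.704, -0.014, 0.709, 0.015]
wrist_force: [-3.5, -0.3, 4.5]
finger_gap: 0.0099
```

Emit:
{"api": "step_arm", "payload": {
  "increments": [
    {"travel":[0.0005,0.0002,0],"turn":[0,0,0],"fingers":1.0},
    {"travel":[0.001,0.0004,0],"turn":[0,0,0],"fingers":1.0},
    {"travel":[0.001,0.0004,0],"turn":[0,0,0],"fingers":1.0}
  ]
}}

```text
time: 27.78
eef_pos: [0.5643, 0.0575, 0.0699]
tcp_rot: [0.705, -0.015, 0.709, 0.014]
wrist_force: [-4.9, -2.1, 7.7]
finger_gap: 0.0098
```

```bash
python3 - <<'E'
from h import *
st(); Rt,p=tool(); f=shot("wrist"); save(f,"w14.png"); P=cloud(f).reshape(-1,3)
Q=P[(P[:,0]>.585)&(P[:,0]<.605)&(abs(P[:,1]-.057)<.02)&(P[:,2]>.09)]; print("bar top",np.percentile(Q[:,2],[50,95,99]),np.median(Q,0))
E
```

```text
t 27.77 p [0.5643 0.0575 0.0699] x [-0.006 -0.    -1.   ] y [-0.041  0.999 -0.   ] F [-4.9 -2.1  7.7] gap 0.0098 j [ 0.03  0.43  1.69 -0.    1.02 -1.58]
bar top [0.12301753 0.12441301 0.12489237] [0.59176877 0.05833378 0.12301753]
```

Roller is resting on the stack: z stopped at 0.0699, force +7.7 N, and the measured bar centre of 0.1175 m matches the expected 0.1176 m. Releasing and retreating.

Emit:
{"api": "step_arm", "payload": {
  "increments": [
    {"travel":[0,0,0],"turn":[0,0,0],"fingers":0.7},
    {"travel":[0,0,0],"turn":[0,0,0],"fingers":0.5},
    {"travel":[0,0,0],"turn":[0,0,0],"fingers":0.5},
    {"travel":[0,0,0],"turn":[0,0,0],"fingers":0.5},
    {"travel":[-0.03,0,0],"turn":[0,0,0],"fingers":0.5},
    {"travel":[-0.07,0,0],"turn":[0,0,0],"fingers":0.5},
    {"travel":[-0.12,0,0],"turn":[0,0,0],"fingers":0.5},
    {"travel":[-0.17,0,0],"turn":[0,0,0],"fingers":0.5}
  ]
}}

```text
time: 28.82
eef_pos: [0.5651, 0.0576, 0.2411]
tcp_rot: [0.704, -0.015, 0.709, 0.015]
wrist_force: [1.1, 0.5, -0.7]
finger_gap: 0.0426
```

Emit:
{"api": "step_arm", "payload": {
  "increments": [
    {"travel":[-0.03,0.05,0],"turn":[0,0,0],"fingers":0.5},
    {"travel":[-0.06,0.1,0.0],"turn":[0,0,0],"fingers":0.5},
    {"travel":[-0.06,0.14,0.0],"turn":[0,0,0],"fingers":0.5},
    {"travel":[-0.06,0.14,0.0],"turn":[0,0,0],"fingers":0.5}
  ]
}}

```text
time: 29.32
eef_pos: [0.5596, 0.2003, 0.3014]
tcp_rot: [0.705, -0.016, 0.709, 0.016]
wrist_force: [0.2, -0.2, -1.0]
finger_gap: 0.0427
```

```bash
python3 - <<'E'
from h import *
st()
for n in("wrist","top","scene"):
    f=shot(n); save(f,n+"15.png"); P=cloud(f).reshape(-1,3)
    Q=P[(abs(P[:,0]-.565)<.04)&(abs(P[:,1]-.058)<.02)&(P[:,2]>.09)&(P[:,2]<.14)]; print(n,"bar",len(Q),np.percentile(Q[:,2],95) if len(Q) else 0, np.median(Q,0))
    Q=P[(abs(P[:,0]-.565)<.045)&(P[:,1]>-.15)&(P[:,1]<.02)&(P[:,2]>.03)&(P[:,2]<.13)]
    A=P[(abs(P[:,0]-.53)<.012)&(P[:,1]>-.13)&(P[:,1]<.0)&(P[:,2]>.03)&(P[:,2]<.13)]
    if len(A)>50: print("plate slope",np.arctan(np.polyfit(A[:,1],A[:,2],1)[0]),len(A))
img=cv2.imread("pics/scene15.png"); cv2.imwrite("pics/s15c.png",cv2.resize(img[110:230,230:370],None,fx=5,fy=5,interpolation=cv2.INTER_CUBIC))
E
```

```text
t 29.32 p [0.5596 0.2003 0.3014] x [-0.006  0.001 -1.   ] y [-0.045  0.999  0.001] F [ 0.2 -0.2 -1. ] gap 0.0427 j [ 0.27  0.28  1.3   0.    1.56 -1.34]
wrist bar 606 0.12483363592034022 [0.56422214 0.05861969 0.12296658]
plate slope 0.14892027352195528 1323
top bar 252 0.12417526780649236 [0.56506555 0.05712414 0.12200706]
plate slope 0.283810581999561 730
scene bar 172 0.12669193273255594 [0.56495146 0.0597628  0.12368582]
plate slope 0.24676661220516197 262
```

View pics/s15c.png

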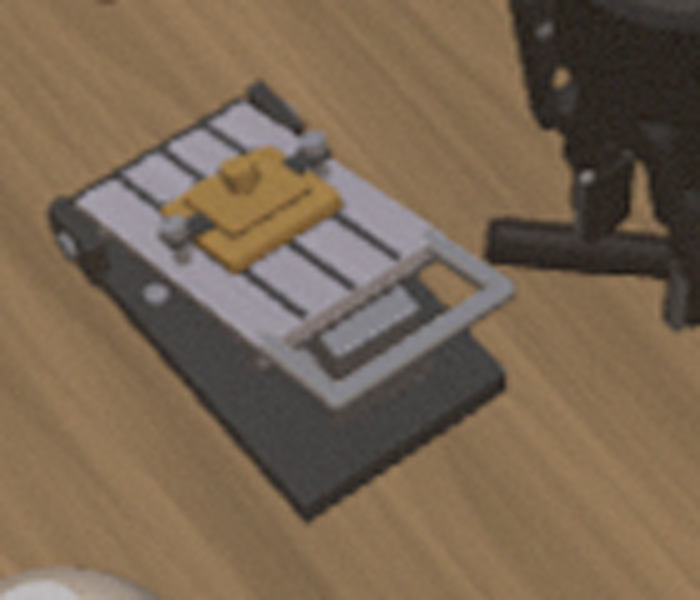

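View pics/wrist15.png

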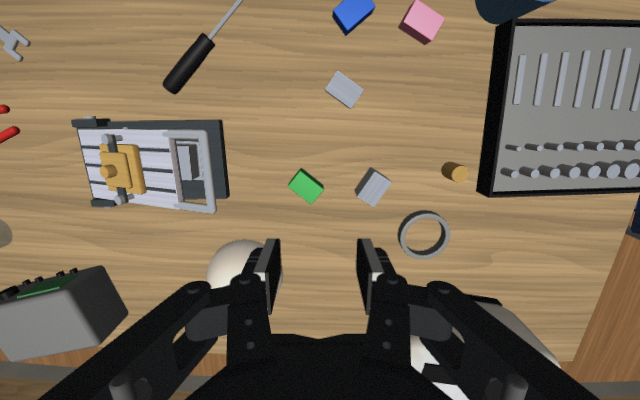

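View pics/top15.png

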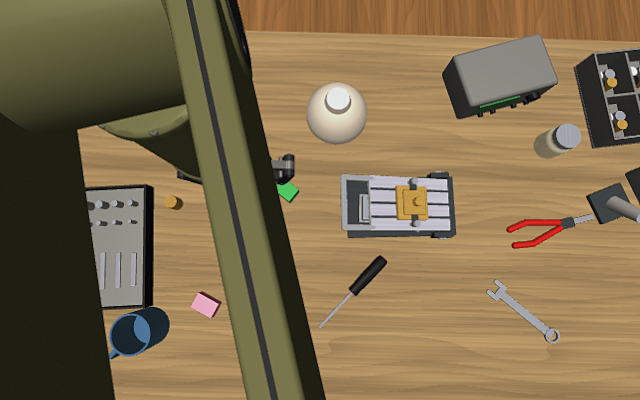

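```bash
python3 - <<'E'
from h import *
f=shot("wrist"); X=cloud(f); img=cv2.cvtColor(f["pixels"],cv2.COLOR_RGB2BGR)
cv2.imwrite("pics/w16c.png",cv2.resize(img[100:230,60:240],None,fx=4.4,fy=4.4,interpolation=cv2.INTER_CUBIC))
P=X.reshape(-1,3)
A=P[(abs(P[:,0]-.57)<.05)&(P[:,1]>-.13)&(P[:,1]<.01)]
z0=.029+(A[:,1]+.1555)*np.tan(.351)+.01/np.cos(.351)
for k in range(3):
    A_=A[abs(A[:,2]-z0)<.006] if k==0 else A_[abs(A_[:,2]-np.c_[A_[:,:2],np.ones(len(A_))]@c)<.003]
    c=np.linalg.lstsq(np.c_[A_[:,:2],np.ones(len(A_))],A_[:,2],rcond=None)[0]
print("plate angle",np.arctan(np.hypot(c[0],c[1])),len(A_))
for n,lo,hi in(("mid",.068,.082),("seat",.038,.050)):
    Q=P[(abs(P[:,0]-.561)<.035)&(P[:,1]>0.0)&(P[:,1]<.035)&(P[:,2]>lo)&(P[:,2]<hi)]
    if len(Q)>10:
        print(n,len(Q),Q.min(0),Q.max(0))
        for a,b in((.54,.55),(.57,.58)):
            q=Q[(Q[:,0]>a)&(Q[:,0]<b)]; print("  edge y",np.percentile(q[:,1],97) if len(q) else None)
st()
E
```

```text
plate angle 0.34416966368139423 1268
mid 455 [5.33907720e-01 3.36465095e-05 6.80164996e-02] [0.58462142 0.01664427 0.08168882]
  edge y 0.015695786674863228
  edge y 0.016070429160884074
seat 190 [5.30352089e-01 4.19265654e-04 3.80522299e-02] [0.58984013 0.01946187 0.04976121]
  edge y 0.018704196949438968
  edge y 0.01926454238144383
t 29.52 p [0.5596 0.1965 0.3006] x [-0.008 -0.001 -1.   ] y [-0.04   0.999 -0.001] F [-0.6  0.4 -0.5] gap 0.0427 j [ 0.27  0.28  1.31  0.    1.56 -1.35]
```

View pics/w16c.png

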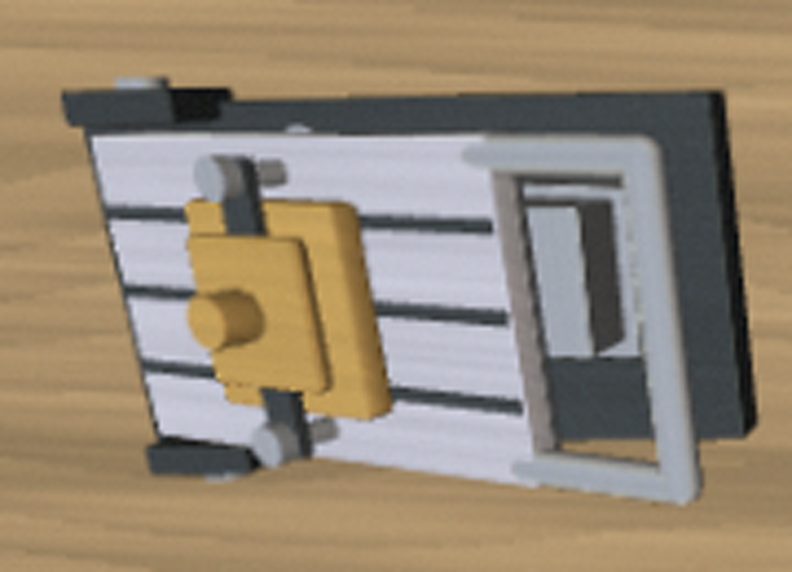

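Plate angle ≈ 0.344 rad (within measurement error of 0.351). Mid spans x 0.534–0.585 and seat 0.530–0.590, so they are concentric. Outer edges are at y 0.016 and 0.019, both square. The arm is clear and at rest, so I'm handing in.

```bash
python3 - <<'E'
from h import *
print(r.job_done()); st()
E
```

```text
the job is handed in; nothing more can be done
None
the job is handed in; nothing more can be done
```

The plate now rests with its roller on the two-spacer stack. I handed the job in at about 29.5 s of the 72 s; no verdict was reported.

**What I did:**
- Swung the plate up to about 1.55 rad, where it stayed by itself.
- Placed the grey 30 mm spacer on the seat spacer and let go.
- Lowered the plate by its bar at about 0.4 rad/s, slower near the end, until the roller touched the stack. Then I released the bar and moved the arm clear.

**Last checks:**
- **Angle:** the bar height measured 0.1175 m against 0.1176 m expected for 0.351 rad. A plane fitted to the plate gave 0.344 rad, which is 0.007 lower but still inside the 0.0175 tolerance. An earlier rough slope fit (0.15–0.28 rad) disagreed because it included points on the base, so I discarded it.
- **Stack:** the two spacers are concentric within about 1–2 mm, square and flat. The seat spacer has not moved from where it was measured.
- **Surroundings:** I never touched the short or tall spacer or the lampshade, and the last views show nothing out of place.

**What went wrong:** the first grip on the bar closed on nothing. Both cameras showed the real fingertips about 30 mm short of the reported TCP, which disagrees with the description. I allowed for those 30 mm from then on, and every later grip held.

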